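# Set the percussion tray: memory lock, quick-release clamp, instruments in their bays

### The arm

A 6-joint arm with a two-finger parallel gripper is mounted at the origin on the work surface. World frame = base frame: x ahead of the robot, y to its left, z up, the work surface at z = 0. Lengths are in m, angles in rad, forces in N, time in s.
With the tool pointing down it reaches from about 0.35 to 0.85 m from the base axis. Payload 8.1 kg.
Tool frame: the origin (TCP) lies on the centre line of the jaws, within the pads' length; the fingertips stand 11 mm ahead of it and the grasp point (between the pads) lies 8 mm behind it (tip_reach is the z of the fingertips in the tool frame, in m); z points along the fingers, y is the direction in which the jaws open and shut (so a half turn about z gives the same grasp; the last joint's range is limited). The gripper opens to 93 mm and grips with 3 to 60 N. Pads are 15 mm wide; open, the fingers measure 128 mm over their backs; the gripper's body (75 mm by 188 mm) begins 65 mm behind the grasp point.
Start: joints at [-1.238, 0.13, 1.488, -0, 1.523, -0.085], TCP at [0.243, -0.548, 0.23] pointing down, gripper open.
Joint ranges: [-2.96, 2.96], [-0.89, 2.26], [0.02, 2.5], [-1.34, 4.48], [0, 2.73], [-2.66, 2.66]. Speed limits (rad/s): [2.39, 2.39, 2.79, 3.14, 3.14, 3.14].

### API

Orientations are given as a rotation vector (axis times angle).
In Python, from plant import read_state, read_camera, camera_params, close_job, silhouettes, tip_of, tip_reach gives the robot as it stands.
- The arm moves only by the shell command python3 -m creep 'ROWS' [FORCE]. ROWS is JSON, a list of rows, each a list of 5 numbers: the shift along the tool's x, y, z in m, then the turn about the tool's z in rad, then the closure in counts, from 0 (fully open) to 255 (shut). In form: [[dx, dy, dz, twist, gripper], ...]. A call has 1 to 12 rows; each row shifts and turns the commanded pose from where the row before left it, along the tool's axes as they then stand; what a row does not reach is not made up. A row lasts 1/12 s, in which the tool goes at most 41.7 mm and 7.16 degrees, less where a joint would pass 70% of its speed; a pose out of reach is approached as far as the arm can. A call is refused whole if a number of a shift passes 0.0417 or a number of a turn 0.125, either way. A call with a gripper value outside its range is refused whole. The fingers move at their own pace and stop on an object; FORCE is the grip in N (left out, the last holds). Time passes only in rows, so rows that do not move let the fingers close. It gives the time, the measured TCP pose, the force and the opening at its end, in the units of the state.
- read_state(): the state, without advancing time (a new reading comes with each control period).
- read_camera(name): name is "scene" or "top"; returns the picture (400x640x3 uint8, red, green, blue); there is no depth.
- camera_params(name): a dict with "fov_y" (degrees; the focal length in pixels is half the picture's height over the tangent of half this angle, whatever the lens; pixels are square), "cx", "cy" (the principal point, pixels), "position" and "rotation" of the camera in the world. Camera axes: x right, y down, z forward; pixel columns grow to the right and rows downward; lengths in m; the calibration is good to about 2 mm. A picture is of the moment at which its call begins. camera_params takes no time and is no camera call.
- close_job(): hands the job in, once; it reports no verdict.
Trained networks look in the newest picture that a camera, given by its name, has taken for a name from the list of things; names that differ only in an ending like _2 or _b are one class to them, and where a whole thing is asked for, a point or a joint stands for the part that bears it (a point fixed in the world has none). Each returns a list of dicts, best first, with "confidence" (0 to 1); they miss things now and then, are a little off and sometimes report something else, mostly with a low value. They report only what shows in the picture. A call takes as long as a camera call. They do not tell look-alikes from the thing itself.
- silhouettes(camera, query): "region" (400x640 bool, what is visible of it) and "pixel" ([column, row] in pixels, amid what is visible of it).
- tip_of(camera, query): "pixel" ([column, row] in pixels: a listed point, or the origin of a listed thing).
The state is a dict: "t": time; "q": joint angles; "dq": joint speeds; "joint_torque": joint torques, N m; "tool_pos": TCP position; "orientation": TCP orientation; "force": force on the tool from outside, world axes, zero at the start; "wrist_torque": the same for the moment, N m; "opening": finger opening in m.
Only numpy, scipy, OpenCV 4.12 (cv2) and the standard library are available. Lean on these libraries where they do the work, as an engineer would, in place of code of your own. Each camera call takes 0.05 s, during which the arm holds its last target.

### The job

Set up the percussion tray for the next take: slide it along its bar until its clamp is hard against the memory lock, then turn the clamp's adjuster nut until the cam lever meets firm resistance about midway through its swing, and push the lever fully closed. The cowbell and the woodblock lie in each other's place: swap them, so that the woodblock lies in the end bay beside the clamp and the cowbell in the far end bay, and lay every wooden box shaker from the desk flat in the middle bay, side by side. Leave the rattle and the ring of jingle bells on the desk alone.

Things in the scene. Friction and masses are not known exactly. Their poses are not given: they have to be found in the camera images.
- tray (a joint): slide of the tray along the rack's thick bar, m, along the rack's x axis: starts at 0 to 0.02, ends at 0.060, where its clamp stands hard against the memory lock (a stop). Stiff: needs about 10 N, best given at the clamp's front face or from inside against the tray's far rim; stays where it is left. Clamp, lever, nut and bays all ride on the tray.
- lever (a joint): cam lever, rad: 0 = open (pointing away from the tray, 45 degrees up), 0.785 = level, 1.62 = fully closed (48 degrees down, at its stop). Closed by pushing it down; stays where left. Slack, it moves with about 1 N at its pad; once the cam bites, the force rises to roughly 5 to 16 N on a well set clamp; past 1.55 it snaps over centre and holds itself. With the nut too tight it will not close.
- squeeze (a joint): tightness of the clamp: its elastic squeeze on an enlarged scale, in m: 0 = slack; 0.005 to 0.0145 with the lever closed = properly clamped (the cam then begins to bite with the lever between about 0.5 and 1.0 rad; 0.75 is ideal, giving about 0.0085)
- nut_mid (a point): centre of the adjuster nut: round, knurled, aluminium, 46 mm across, 26 mm tall, upright axis, on top of the clamp. Clockwise from above tightens; stiff (0.42 N m). It starts too loose by about 3 to 6 rad, to be felt in: each rad tightened shifts the lever's bite point by about 0.13 rad towards open. Clear round its sides down to 5 mm below its lower face; below that is the clamp.
- lever_pivot (a point): hinge point of the cam lever, below the clamp's lower ear; the hinge axis is x. Axes as the rack's: x along the bar away from the robot, y from the clamp towards the tray, z up. Two cheek plates (40 mm over both) flank it, reaching 17 mm beyond it on the lever's side, 16 mm above and 46 mm below. If the nut is tightened past the point where the cam bites, it pushes the released lever back towards open.
- lever_pad (a point): centre of the lever's flat end pad, 112 mm from the hinge; the pad is 26 mm wide (along the bar), 40 mm long and 11 mm thick; the lever is 132 mm long
- clamp_front (a point): middle of the clamp's front face (towards the robot), between its two ears: 14 mm thick, 56 mm long along the bar, one 8 to 22 mm below this point and one 8 to 22 mm above; they reach 25 mm to either side of it across the bar. Axes as the rack's.
- memory_lock (a point): near face of the memory lock, the aluminium stop ring on the bar, on the bar's axis; the clamp's round body meets it when the tray is home
- bay_clamp (a point): middle of the floor of the tray's end bay beside the clamp, 202 mm (x) by 83 mm (y) inside. Axes as the rack's (x along the bar, y from clamp to far end, z up). Tray: grey floor 150 mm above the desk, outer rim 12 mm high, dividers 10 mm high, all 4 mm thick. The bar (28 mm thick, axis 190 mm above the desk) runs 90 mm beside this point; on it rides the clamp's round body (48 mm).
- tray_middle (a point): middle of the floor of the tray's middle bay, 202 mm (x) by 138 mm (y) inside; same axes. Three shakers fit side by side with their long sides along y, for example at x = -0.066, 0 and 0.066 m.
- bay_far (a point): middle of the floor of the tray's end bay farthest from the clamp, 202 mm (x) by 83 mm (y) inside; same axes
- cowbell_mid (a point): centre (half-way up) of the dark steel cowbell lying on its flat side: 128 mm long (x), 48 mm high (z), 60 mm across (y) at its middle, tapering from 68 mm at the open mouth (-x) to 54 mm at the closed end (+x), with a small mount lug beyond that; 0.34 kg. It starts in the bay beside the clamp, long side along the bar.
- woodblock_mid (a point): centre (half-way up) of the dark wooden block, 124 mm long (x), 52 mm wide (y), 48 mm high (z), slotted along one side; 0.26 kg. It starts in the far bay, long side along the bar.
- shaker0_mid (a point):  centre (half-way up) of a plain box shaker of light wood, 38 wide (x) x 110 long (y) x 42 mm high (z), 0.11 kg, lying on the desk to the left of the rack; one to three such shakers are there in a run (a missing one reads None)
- shaker1_mid (a point):  centre (half-way up) of a plain box shaker of light wood, 38 wide (x) x 110 long (y) x 42 mm high (z), 0.11 kg, lying on the desk to the left of the rack; one to three such shakers are there in a run (a missing one reads None)
- shaker2_mid (a point):  centre (half-way up) of a plain box shaker of light wood, 38 wide (x) x 110 long (y) x 42 mm high (z), 0.11 kg, lying on the desk to the left of the rack; one to three such shakers are there in a run (a missing one reads None)
- rattle: bystander, leave alone; origin under its centre: small cone-shaped straw rattle standing up, 52 mm across, 98 mm tall
- jingles: bystander, leave alone; origin under its centre: ring of brass jingle bells, 84 mm across, 22 mm high
Not all that is in view belongs to the job. What is shaped like the part that bears shaker2_mid but yellow is not meant. What is shaped like the part that bears woodblock_mid but white is not meant.

How it is judged:
On the way, in this order (a step that is already met when the one before it is completed fails the run):
1. the tray has been slid along its bar to the memory lock (within 6 mm) (value of joint tray above 0.054 m), for 0.2 s.
2. the cam lever bites about midway: the clamp is being squeezed (above 0.0015) with the lever between 0.5 and 1.2 rad (value of joint lever between 0.5 and 1.2 rad and value of joint squeeze above 0.0015 m), for 0.05 s.
3. the lever is fully closed on a properly squeezed clamp (0.005 to 0.0145 on its scale) (value of joint lever above 1.5 rad and value of joint squeeze between 0.005 and 0.0145 m), for 0.2 s.
At the end, for the whole second after the job is handed in: Tray within 6 mm of the lock; lever beyond 1.5 rad, squeeze 0.005 to 0.0145; woodblock flat in the bay beside the clamp, cowbell flat in the far bay (within 22 mm across, 55 mm along of the middle); every shaker on the middle bay's floor (within 50 mm across, 88 mm along) (all of step 3 and value of joint tray above 0.054 m and x of woodblock_mid in the frame of bay_clamp between -0.055 and 0.055 m and y of woodblock_mid in the frame of bay_clamp between -0.022 and 0.022 m and z of woodblock_mid in the frame of bay_clamp between 0.018 and 0.03 m and angle between each of woodblock_mid, cowbell_mid's own z axis and vertical below 0.12 rad and x of cowbell_mid in the frame of bay_far between -0.055 and 0.055 m and y of cowbell_mid in the frame of bay_far between -0.022 and 0.022 m and z of cowbell_mid in the frame of bay_far between 0.018 and 0.03 m and x of shaker0_mid in the frame of tray_middle between -0.088 and 0.088 m and y of shaker0_mid in the frame of tray_middle between -0.05 and 0.05 m and z of shaker0_mid in the frame of tray_middle between 0.0145 and 0.0265 m and x of shaker1_mid in the frame of tray_middle between -0.088 and 0.088 m and y of shaker1_mid in the frame of tray_middle between -0.05 and 0.05 m and z of shaker1_mid in the frame of tray_middle between 0.0145 and 0.0265 m and x of shaker2_mid in the frame of tray_middle between -0.088 and 0.088 m and y of shaker2_mid in the frame of tray_middle between -0.05 and 0.05 m and z of shaker2_mid in the frame of tray_middle between 0.0145 and 0.0265 m); the robot touches nothing.
It fails at once if the rattle or the jingle ring is shoved aside by more than 50 mm (distance of any of rattle, jingles from where it was at the start of the episode above 0.05 m).
Of shaker0, shaker1, shaker2 only 1 to 3 are there at a start; the rules pass over those that are not, and their reading is None.
At some moment in a run one of shaker0, shaker1, shaker2 may be knocked a few centimetres aside while the robot is not near it.
Once in a run the grip may slacken for a moment while it holds something.
It also fails if it takes over 210 s, if anything falls off the work surface, if the arm or the gripper's body presses on something with over 40 N, if the wrist force passes 120 N, or if a joint passes its speed limit or range.

## Working session

There is one attempt and no reset: what is moved stays moved. The work goes in short steps, Python scripts to look and compute and a shell command to move; the robot and the scene stay as the last step left them, time stands still between calls to the robot, and variables do not carry over. Pictures are saved under pics/ and viewed, and the job is handed in when it is done.

```bash
ls; mkdir -p pics; cat > h.py <<'E'
import numpy as np, cv2
from plant import *
from scipy.spatial.transform import Rotation as R
def snap(n,f):
    im=read_camera(n); cv2.imwrite('pics/'+f,im[:,:,::-1]); return im
def cam(n):
    p=camera_params(n); f=200/np.tan(np.radians(p['fov_y'])/2)
    return p,f
def rotm(p):
    r=np.array(p['rotation'],float)
    return r if r.shape==(3,3) else R.from_rotvec(r).as_matrix()
def ray(n,px):
    p,f=cam(n); d=rotm(p)@np.array([(px[0]-p['cx'])/f,(px[1]-p['cy'])/f,1]); return np.array(p['position']),d/np.linalg.norm(d)
def onz(n,px,z):
    o,d=ray(n,px); return o+d*(z-o[2])/d[2]
def tri(a,b):
    (o1,d1),(o2,d2)=ray('scene',a),ray('top',b)
    A=np.stack([d1,-d2],1); s=np.linalg.lstsq(A,o2-o1,rcond=None)[0]
    u,v=o1+d1*s[0],o2+d2*s[1]; return (u+v)/2,np.linalg.norm(u-v)
def proj(n,X):
    p,f=cam(n); c=rotm(p).T@(np.array(X)-np.array(p['position'])); return np.array([c[0]/c[2]*f+p['cx'],c[1]/c[2]*f+p['cy']])
def st():
    s=read_state(); print('t',round(s['t'],2),'pos',np.round(s['tool_pos'],4),'rv',np.round(s['orientation'],3),'F',np.round(s['force'],1),'op',round(s['opening'],4)); return s
E
python3 - <<'E'
from h import *
for n in('scene','top'):
    print(n,camera_params(n)); snap(n,n+'0.png')
s=st();print(s['q'],tip_reach)
E
```

```text
pics
scene {'fov_y': 42.60810659721558, 'cx': 330.1904801248237, 'cy': 197.22844848497138, 'position': array([ 0.95026317, -0.74752959,  0.99001898]), 'rotation': array([-2.23110072, -0.62464984,  0.29817139])}
top {'fov_y': 57.54853795718479, 'cx': 323.93523666601203, 'cy': 196.07342133964187, 'position': array([0.33631055, 0.02907457, 0.98358551]), 'rotation': array([-2.12250224,  2.15796159, -0.15047182])}
t 0.1 pos [ 0.2433 -0.5479  0.2287] rv [-3.072 -0.651  0.   ] F [ 0.6 -0.6  0.1] op 0.093
[-1.23838626e+00  1.31086218e-01  1.48918138e+00 -8.40119772e-06
  1.52303948e+00 -8.54041779e-02] 0.011
```

View pics/scene0.png

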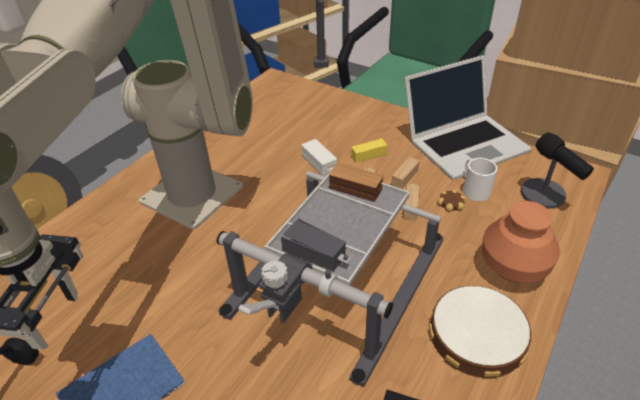

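View pics/top0.png

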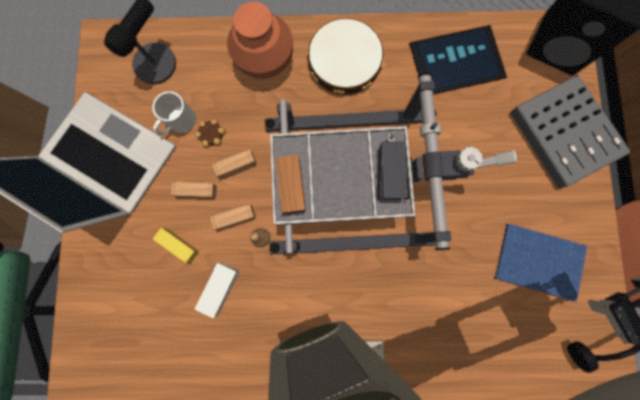

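The scene camera shows the tray, with the cowbell at (315,245) and the woodblock at (357,180). The top camera shows:
- **Light wood boxes:** (193,189), (234,163) and (232,217)
- **Yellow look-alike:** (174,245)
- **White look-alike:** (217,290)
- **Rattle:** (260,237)
- **Jingles:** (210,133)
- **Nut:** (469,160)
- **Lever:** pointing right, ending at (515,157)

```bash
python3 - <<'E'
from h import *
Q=['nut_mid','lever_pivot','lever_pad','clamp_front','memory_lock','bay_clamp','tray_middle','bay_far','cowbell_mid','woodblock_mid','shaker0_mid','rattle','jingles']
for q in Q:
    a=tip_of('scene',q);b=tip_of('top',q)
    print(q,'S',[(np.round(x['pixel']).tolist(),round(x['confidence'],2)) for x in a][:5],'T',[(np.round(x['pixel']).tolist(),round(x['confidence'],2)) for x in b][:5])
    if a and b:
        X,e=tri(a[0]['pixel'],b[0]['pixel']); print('    ',np.round(X,4),round(e,4))
im=cv2.imread('pics/top0.png')[110:320,140:340];cv2.imwrite('pics/crop0.png',cv2.resize(im,None,fx=2.8,fy=2.8,interpolation=3))
st()
E
```

```text
nut_mid S [([274.0, 272.0], 0.97), ([251.0, 307.0], 0.19)] T [([469.0, 163.0], 0.68), ([460.0, 179.0], 0.4)]
     [ 0.516  -0.2698  0.2343] 0.0046
lever_pivot S [([276.0, 303.0], 0.92), ([405.0, 172.0], 0.7)] T []
lever_pad S [([251.0, 310.0], 0.61)] T [([507.0, 157.0], 0.58)]
     [ 0.5282 -0.3554  0.2242] 0.0025
clamp_front S [([264.0, 280.0], 0.77)] T [([459.0, 180.0], 0.72), ([468.0, 160.0], 0.52)]
     [ 0.4864 -0.266   0.1876] 0.0024
memory_lock S [([322.0, 279.0], 0.69)] T [([431.0, 130.0], 0.76)]
     [ 0.5933 -0.2089  0.2001] 0.0115
bay_clamp S [([315.0, 252.0], 0.89)] T [([391.0, 172.0], 0.64), ([435.0, 134.0], 0.18)]
     [ 0.5141 -0.122   0.1506] 0.001
tray_middle S [([341.0, 220.0], 0.92), ([370.0, 180.0], 0.52)] T [([339.0, 176.0], 0.65)]
     [ 0.5084 -0.0013  0.1454] 0.0001
bay_far S [([359.0, 190.0], 0.83)] T [([291.0, 178.0], 0.87)]
     [0.4997 0.1082 0.1538] 0.0107
cowbell_mid S [([314.0, 246.0], 0.76), ([414.0, 204.0], 0.5)] T [([393.0, 173.0], 0.93)]
     [ 0.5105 -0.1231  0.1698] 0.0028
woodblock_mid S [([352.0, 181.0], 0.73), ([319.0, 154.0], 0.64)] T [([286.0, 186.0], 0.79), ([219.0, 286.0], 0.72)]
     [0.4766 0.1172 0.1682] 0.0144
shaker0_mid S [([404.0, 171.0], 0.77)] T [([196.0, 191.0], 0.62)]
     [0.4989 0.3781 0.0268] 0.0011
rattle S [] T [([261.0, 236.0], 0.84)]
jingles S [([453.0, 206.0], 0.68)] T [([210.0, 135.0], 0.72), ([232.0, 166.0], 0.53)]
     [ 0.6693  0.3588 -0.0172] 0.0005
t 1.4 pos [ 0.2435 -0.5484  0.2296] rv [3.073 0.652 0.   ] F [ 0.8 -0.7 -0.6] op 0.0928
```

View pics/crop0.png

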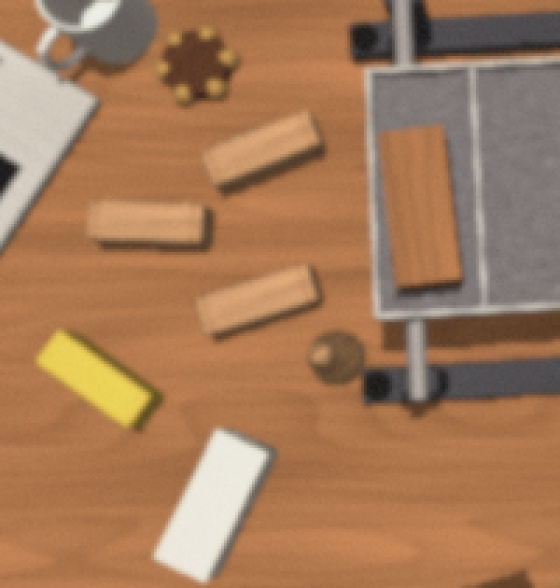

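The crop confirms three light wood shakers at (193,189), (234,163) and (232,217) in the top view; the yellow and white ones are excluded. Next I'll fix the rack geometry.

```bash
python3 - <<'E'
from h import *
im=cv2.imread('pics/top0.png')[70:260,265:525];cv2.imwrite('pics/crop1.png',cv2.resize(im,None,fx=3,fy=3,interpolation=3))
im=cv2.imread('pics/scene0.png')[170:340,210:450];cv2.imwrite('pics/crop2.png',cv2.resize(im,None,fx=3.3,fy=3.3,interpolation=3))
E
```

```text
(no output)
```

View pics/crop1.png

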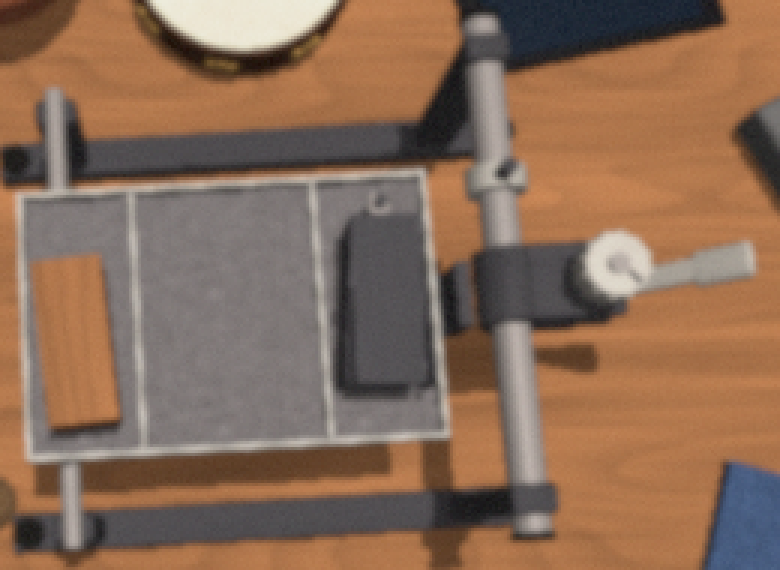

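View pics/crop2.png

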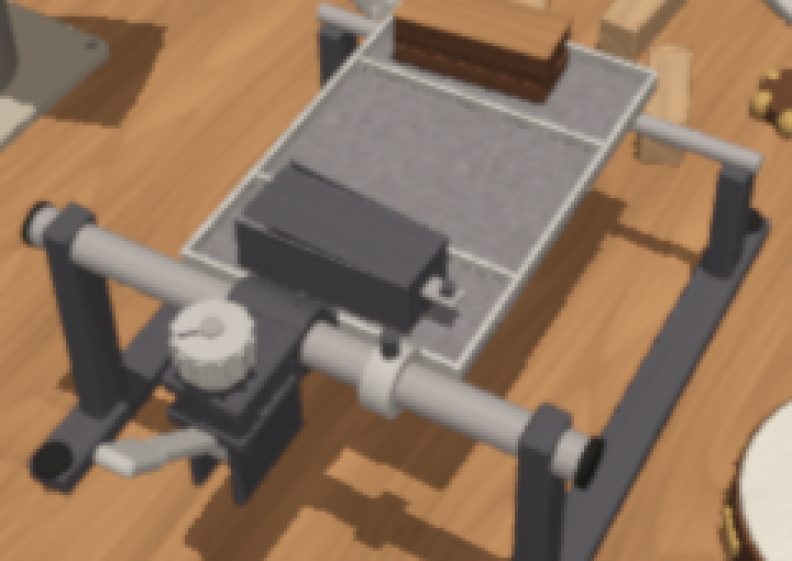

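```bash
python3 - <<'E'
from h import *
T={'nf':(271.7,135.3),'cf':(406.7,126.7),'cn':(414.7,215),'nn':(275,223.3)}
# tray local corners (x along bar, y) rel tray_middle
L={'nf':(.105,.160),'cf':(.105,-.160),'cn':(-.105,-.160),'nn':(-.105,.160)}
S={'cn':(265.8,246.4),'cf':(349.4,281.5),'nf':(408.5,192.1)}
for k in T: print(k,onz('top',T[k],.162)[:2])
for k in S: print('S',k,onz('scene',S[k],.162)[:2])
from scipy.optimize import least_squares
def res(p,cams):
    c,s=np.cos(p[2]),np.sin(p[2]);r=[]
    for n,D in cams:
        for k in D:
            x,y=L[k]; X=[p[0]+c*x-s*y,p[1]+s*x+c*y,.162]; r+=list(proj(n,X)-np.array(D[k]))
    return r
for cams in ([('top',T)],[('scene',S)],[('top',T),('scene',S)]):
    o=least_squares(lambda p:res(p,cams),[.5,0,0]); print(o.x,np.round(o.fun,1))
p=o.x;c,s=np.cos(p[2]),np.sin(p[2])
def loc(X): d=np.array(X[:2])-p[:2]; return np.round([c*d[0]+s*d[1],-s*d[0]+c*d[1]],4)
def W(x,y): return np.round([p[0]+c*x-s*y,p[1]+s*x+c*y],4)
print('nut',loc([.516,-.2698]),'pad',loc([.5282,-.3554]),'front',loc([.4864,-.266]),'lock',loc([.5933,-.2089]))
print('bar y expects -.2005, bay', W(0,-.1145), 'far',W(0,.1145))
# nut top centre pixels: crop1 (617,262)->, crop2 (212,327)
print('nut top',tri((210+212/3.3,170+327/3.3),(265+617/3,70+262/3)))
print('lever end',tri((210+125/3.3,170+455/3.3),(265+742/3,70+262/3)))
print('lock',loc(tri((210+385/3.3,170+375/3.3),(265+497/3,70+180/3))[0]),tri((210+385/3.3,170+375/3.3),(265+497/3,70+180/3)))
# block tops
for nm,px,z in (('wb',[(32,262),(98,255),(119,418),(52,428)],.198),('cow',[(352,215),(418,212),(437,385),(352,388)],.198)):
    q=[onz('top',(265+a/3,70+b/3),z)[:2] for a,b in px]; print(nm,np.round(q,3).tolist(),np.mean(q,0),loc(np.mean(q,0)))
E
```

```text
nf [0.60552061 0.15505857]
cf [ 0.62041758 -0.16152721]
cn [ 0.41269002 -0.16929111]
nn [0.39917637 0.1464793 ]
S cn [ 0.416851  -0.1724912]
S cf [ 0.6231497  -0.16268436]
S nf [0.6080875  0.15222964]
[ 0.50960587 -0.00729157  0.04316871] [-0.9 -0.8  0.4 -0.4  1.1  0.5 -0.7  0.6]
[ 0.5114757  -0.00868383  0.05025269] [-1.2 -0.   0.4  0.4  0.8 -0.9]
[ 0.51041199 -0.00760502  0.04630979] [-0.9 -1.   0.4 -0.9  1.3 -0.1 -0.4  0.5 -1.4 -0.7 -0.2 -0.1  0.8 -1.1]
nut [-0.0066 -0.2622] pad [ 0.0017 -0.3482] front [-0.0359 -0.257 ] lock [ 0.0735 -0.2049]
bar y expects -.2005, bay [ 0.5157 -0.122 ] far [0.5051 0.1068]
nut top (array([ 0.52172261, -0.27048671,  0.24835709]), np.float64(0.001218868476996324))
lever end (array([ 0.52527896, -0.36094171,  0.23581941]), np.float64(0.004040687040631393))
lock [ 0.0803 -0.2058] (array([ 0.6001988 , -0.20949814,  0.19081913]), np.float64(0.0036636338067373413))
wb [[0.543, 0.14], [0.547, 0.092], [0.426, 0.077], [0.419, 0.126]] [0.48374578 0.10862687] [-0.0213  0.1173]
cow [[0.574, -0.097], [0.576, -0.146], [0.446, -0.154], [0.445, -0.092]] [ 0.5101392  -0.12239271] [-0.0056 -0.1147]
```

```bash
cat >> h.py <<'E'
def yaw(s=None):
    s=s or read_state(); M=R.from_rotvec(s['orientation']).as_matrix(); return np.arctan2(M[1,0],M[0,0])
def go(target, yw=None):
    "shift in tool axes from measured pose to target"
    s=st(); M=R.from_rotvec(s['orientation']).as_matrix(); d=M.T@(np.array(target)-s['tool_pos']); tw=0 if yw is None else (yaw(s)-yw+np.pi)%(2*np.pi)-np.pi
    if yw is not None:
        c,sn=np.cos(yw),np.sin(yw); M=np.array([[c,sn,0],[sn,-c,0],[0,0,-1]]); d2=M.T@(np.array(target)-s['tool_pos']); print('after turn:',np.round(d2,4))
    print('tool shift',np.round(d,4),'twist',round(tw,3),'yaw',round(yaw(s),3),'q6',round(s['q'][5],3))
E
python3 -m creep '[[0,0,0,0.124,255],[0,0,0,0.124,255],[0,0,0,0.124,255],[0.0249,-0.0307,0,0,255],[0.0249,-0.0307,0,0,255],[0.0249,-0.0307,0,0,255],[0.0249,-0.0307,0,0,255],[0.0249,-0.0307,0,0,255],[0.0249,-0.0307,0,0,255],[0.0249,-0.0307,0,0,255],[0.0249,-0.0307,0,0,255],[0.0249,-0.0307,0,0,255]]' 40; python3 -c "
from h import *
go([.455,-.262,.203],.046)"
```

```text
t: 2.4
tool_pos: [0.4556, -0.2604, 0.2299]
orientation: [3.14, 0.072, 0.001]
force: [1.0, -0.4, 0.3]
opening: 0.0174
t 2.4 pos [ 0.4556 -0.2604  0.2299] rv [3.14e+00 7.20e-02 1.00e-03] F [ 1.  -0.4  0.3] op 0.0174
after turn: [-0.0006  0.0016  0.0269]
tool shift [-0.0006  0.0015  0.0269] twist -0.0 yaw 0.046 q6 0.908
```

```bash
python3 -m creep '[[0,0,0.0135,0,255],[0,0.002,0.0135,0,255],[0,0,0,0,255]]'; python3 - <<'E'
from h import *
a=snap('top','t1.png');b=snap('scene','s1.png')
c1=cv2.resize(a[120:220,380:540],None,fx=4.5,fy=4.5,interpolation=3);cv2.imwrite('pics/c1.png',c1[:,:,::-1])
c1=cv2.resize(b[220:340,200:360],None,fx=4.5,fy=4.5,interpolation=3);cv2.imwrite('pics/c2.png',c1[:,:,::-1])
E
```

```text
t: 2.65
tool_pos: [0.4539, -0.2628, 0.1997]
orientation: [-3.139, -0.075, 0.005]
force: [0.0, 1.0, -1.1]
opening: 0.0007
```

View pics/c1.png

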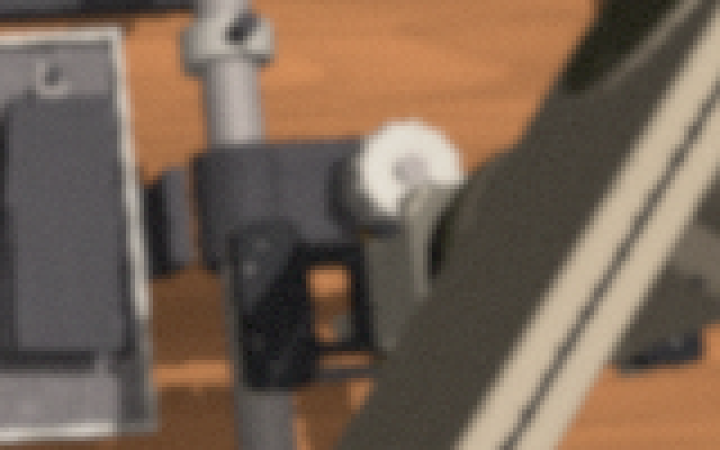

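View pics/c2.png

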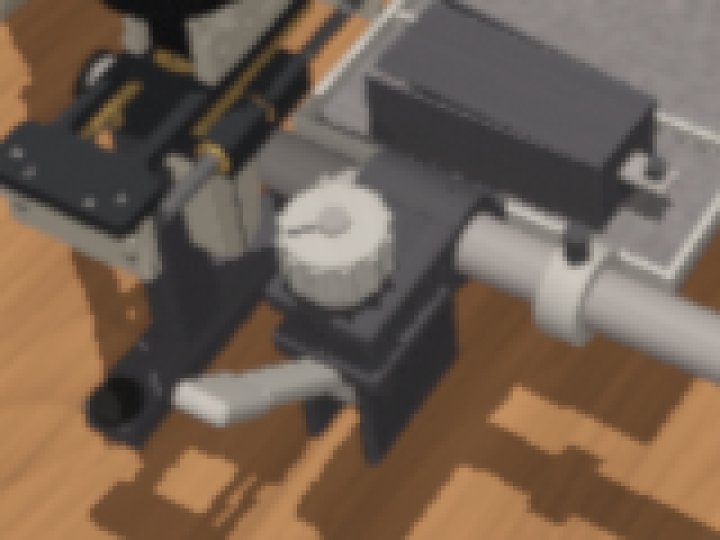

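The fingers are closed just in front of the clamp's ears and clear of the nut, at about (340,200) in the scene crop. Pushing along +x.

```bash
python3 -m creep '[[0.008,0,-0.003,0,255],[0.008,0,0,0,255],[0.008,0,0,0,255],[0.006,0,0,0,255],[0.006,0,0,0,255],[0.006,0,0,0,255],[0.006,0,0,0,255],[0,0,0,0,255]]'; python3 -m creep '[[0.006,0,0,0,255],[0.006,0,0,0,255],[0.006,0,0,0,255]]';python3 -m creep '[[0.004,0,0,0,255],[0.004,0,0,0,255],[0.002,0,0,0,255]]'
```

```text
t: 3.42
tool_pos: [0.5027, -0.2625, 0.2062]
orientation: [3.14, 0.071, -0.003]
force: [-5.2, -1.3, 3.0]
opening: 0.0009
t: 3.67
tool_pos: [0.5191, -0.2617, 0.2061]
orientation: [3.141, 0.07, -0.007]
force: [-14.2, 0.3, 8.2]
opening: 0.0004
t: 3.92
tool_pos: [0.5293, -0.2613, 0.2061]
orientation: [3.14, 0.071, -0.007]
force: [-24.5, 1.1, 14.8]
opening: 0.0003
```

```bash
python3 - <<'E'
from h import *
st()
b=snap('scene','s2.png')
c1=cv2.resize(b[220:340,200:360],None,fx=4.5,fy=4.5,interpolation=3);cv2.imwrite('pics/c3.png',c1[:,:,::-1])
st()
E
```

```text
t 3.92 pos [ 0.5293 -0.2613  0.2061] rv [ 3.14   0.071 -0.007] F [-24.5   1.1  14.8] op 0.0003
t 3.97 pos [ 0.5292 -0.2613  0.2061] rv [ 3.14   0.071 -0.008] F [-14.1  -0.9   9. ] op 0.0006
```

View pics/c3.png

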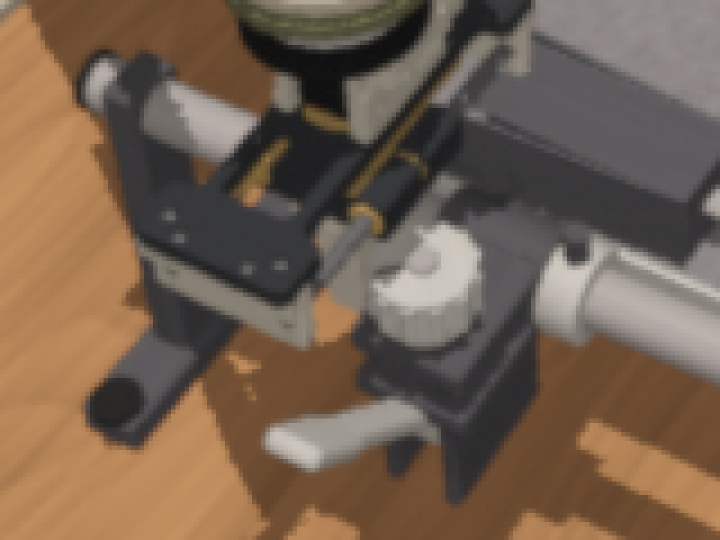

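```bash
python3 -m creep '[[0.003,0,0,0,255],[0,0,0,0,255],[0,0,0,0,255]]';python3 -m creep '[[0.003,0,0,0,255],[0,0,0,0,255],[0,0,0,0,255]]';python3 -m creep '[[0.003,0,0,0,255],[0,0,0,0,255],[0,0,0,0,255]]'
```

```text
t: 4.22
tool_pos: [0.5294, -0.2613, 0.2061]
orientation: [-3.14, -0.069, 0.016]
force: [-28.4, 1.6, 15.4]
opening: 0.0003
t: 4.47
tool_pos: [0.5295, -0.2613, 0.2061]
orientation: [-3.14, -0.068, 0.026]
force: [-45.2, 3.3, 23.9]
opening: 0.0006
t: 4.72
tool_pos: [0.5296, -0.2613, 0.2062]
orientation: [-3.139, -0.067, 0.035]
force: [-60.3, 4.8, 32.6]
opening: 0.0007
```

Position no longer changes while the force rises, so the tray is home against the stop. Backing off to measure the nut and lever.

```bash
python3 -m creep '[[-0.012,0,0,0,255],[-0.02,0,0,0,255],[-0.03,0,0,0,255],[-0.03,0,-0.04,0,255],[-0.04,0,-0.04,0,255],[-0.04,0.0,0,0,255],[0,0,0,0,255]]'; python3 - <<'E'
from h import *
st()
b=snap('scene','s3.png');a=snap('top','t3.png')
for q in ['nut_mid','lever_pivot','lever_pad','clamp_front','bay_clamp','tray_middle','bay_far','cowbell_mid','woodblock_mid']:
    a1=tip_of('scene',q);b1=tip_of('top',q)
    print(q,[(np.round(x['pixel'],1).tolist(),round(x['confidence'],2)) for x in a1][:2],[(np.round(x['pixel'],1).tolist(),round(x['confidence'],2)) for x in b1][:2])
    if a1 and b1: X,e=tri(a1[0]['pixel'],b1[0]['pixel']); print('    ',np.round(X,4),round(e,4))
c1=cv2.resize(b[200:340,200:440],None,fx=3.3,fy=3.3,interpolation=3);cv2.imwrite('pics/c4.png',c1[:,:,::-1])
c1=cv2.resize(a[70:260,265:525],None,fx=3,fy=3,interpolation=3);cv2.imwrite('pics/c5.png',c1[:,:,::-1])
E
```

```text
t: 5.3
tool_pos: [0.38, -0.2682, 0.2708]
orientation: [3.138, 0.069, 0.001]
force: [-0.2, -0.0, -0.1]
opening: 0.0003
t 5.3 pos [ 0.38   -0.2682  0.2708] rv [3.138e+00 6.900e-02 1.000e-03] F [-0.2 -0.  -0.1] op 0.0003
nut_mid [([295.5, 280.2], 0.78)] [([464.5, 139.4], 0.72)]
     [ 0.5645 -0.2647  0.2366] 0.0004
lever_pivot [([296.1, 309.5], 0.92)] [([452.5, 146.7], 0.8)]
     [ 0.5689 -0.27    0.1554] 0.008
lever_pad [([268.2, 319.5], 0.67)] [([504.0, 138.0], 0.88)]
     [ 0.5685 -0.3547  0.2252] 0.0022
clamp_front [([284.2, 287.7], 0.71)] [([459.3, 158.2], 0.58)]
     [ 0.5347 -0.2657  0.1958] 0.0018
bay_clamp [([332.0, 255.8], 0.72)] [([389.6, 151.7], 0.58)]
     [ 0.5584 -0.1203  0.1632] 0.0052
tray_middle [([359.7, 228.1], 0.83)] [([340.0, 156.5], 0.68), ([197.0, 192.5], 0.16)]
     [ 0.5572 -0.0035  0.145 ] 0.003
bay_far [([375.1, 198.4], 0.68), ([412.7, 202.9], 0.62)] [([290.6, 159.4], 0.98)]
     [0.5457 0.1087 0.1483] 0.0112
cowbell_mid [([332.8, 251.5], 0.83)] [([388.6, 153.1], 0.84)]
     [ 0.5551 -0.1154  0.1698] 0.0009
woodblock_mid [([317.7, 155.9], 0.67), ([369.4, 186.4], 0.66)] [([285.9, 163.9], 0.57), ([217.5, 288.8], 0.55)]
     [0.4634 0.0681 0.2949] 0.1086
```

View pics/c4.png

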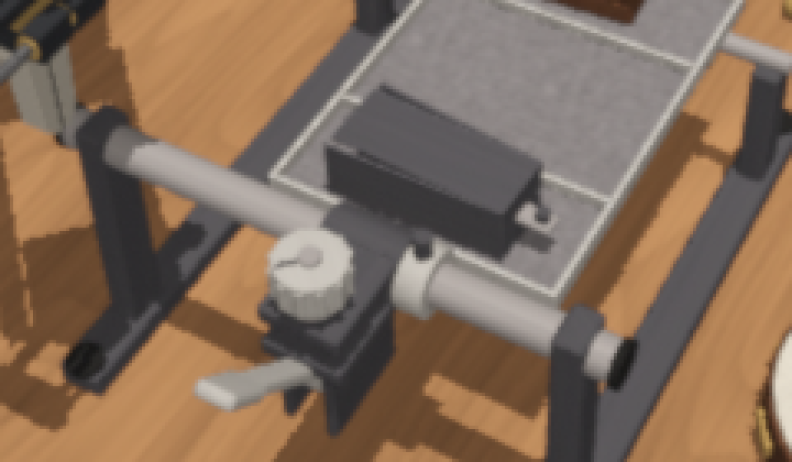

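View pics/c5.png

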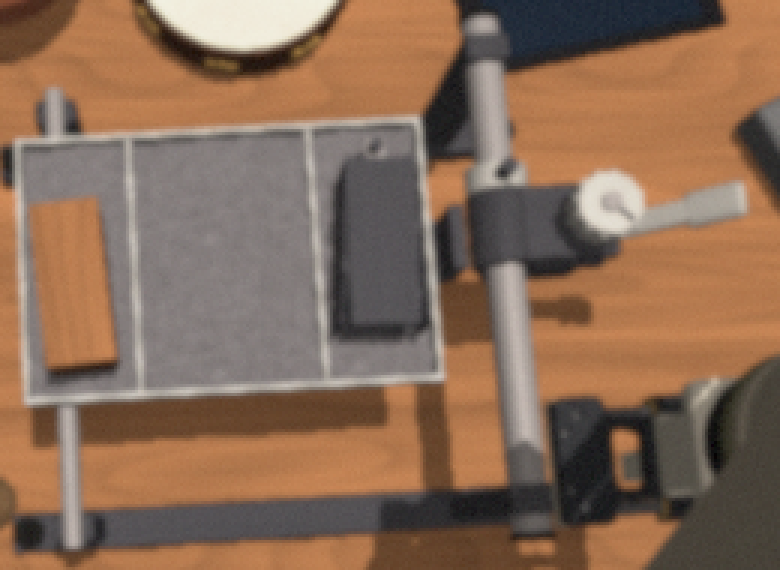

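```bash
cat > fit.py <<'E'
from h import *
from scipy.optimize import least_squares
L={'nf':(.105,.160),'cf':(.105,-.160),'cn':(-.105,-.160),'nn':(-.105,.160)}
def fit(T,S):
    def res(p):
        c,s=np.cos(p[2]),np.sin(p[2]);r=[]
        for n,D in (('top',T),('scene',S)):
            for k in D:
                x,y=L[k]; r+=list(proj(n,[p[0]+c*x-s*y,p[1]+s*x+c*y,.162])-np.array(D[k]))
        return r
    o=least_squares(res,[.5,0,0]); return o.x,o.fun
E
python3 - <<'E'
from fit import *
p,f=fit({'nf':(270,117.3),'cf':(404.3,109.3),'cn':(412.3,196.7),'nn':(274,204.3)},{'cn':(281.8,253.3),'cf':(368.2,289.4)})
print(p,np.round(f,1)); c,s=np.cos(p[2]),np.sin(p[2])
for nm,y in(('bayc',-.1145),('far',.1145)): print(nm,p[0]-s*y,p[1]+c*y)
print('nuttop',tri((294.5,277.3),(468.7,136.7)))
print('pad end', tri((200+205/3.3,200+395/3.3),(265+742/3,70+198/3)))
go([.56,-.268,.29])
E
```

```text
[ 0.55334363 -0.00440936  0.04473492] [-0.3 -0.6  0.6 -0.9  1.3 -0.5 -0.8  0.5 -0.7 -1.2  0.1 -0.5]
bayc 0.5584640666919402 -0.11879481061273593
far 0.5482231868852995 0.10997608871842014
nuttop (array([ 0.56597251, -0.26860824,  0.24999528]), np.float64(0.00021275099886741846))
pad end (array([ 0.56744758, -0.3667077 ,  0.23859979]), np.float64(0.004790530288544488))
t 6.3 pos [ 0.3834 -0.2674  0.2685] rv [3.141 0.072 0.   ] F [-0.9 -1.2 -0.4] op 0.0004
tool shift [ 0.1764  0.0087 -0.0215] twist 0 yaw 0.046 q6 0.806
```

```bash
python3 -m creep '[[0,0,-0.01,-0.125,50],[0,0,-0.01,-0.125,50],[0,0,0,-0.125,50],[0,0,0,-0.125,50],[0,0,0,-0.125,50],[0,0,0,-0.125,50],[0,0,0,-0.125,50],[0,0,0,-0.125,50],[0,0,0,-0.125,50],[0,0,0,-0.125,50],[0,0,0,-0.125,50],[0,0,0,-0.125,50]]';python3 -m creep '[[0,0,0,-0.125,50],[0,0,0,-0.125,50],[0,0,0,-0.125,50],[0,0,0,-0.125,50],[0,0,0,-0.125,50],[0,0,0,-0.125,50],[0,0,0,-0.125,50],[0,0,0,-0.125,50],[0,0,0,-0.125,50],[0,0,0,-0.125,50],[0,0,0,-0.125,50],[0,0,0,-0.125,50]]'; python3 -c "
from h import *
go([.5655,-.267,.29]);go([.5655,-.267,.235])"
```

```text
t: 7.3
tool_pos: [0.3834, -0.2674, 0.2885]
orientation: [2.242, 2.2, 0.0]
force: [-0.6, -0.5, 0.3]
opening: 0.0731
t: 8.3
tool_pos: [0.3834, -0.2674, 0.2885]
orientation: [0.141, 3.138, -0.0]
force: [0.3, -0.3, 0.1]
opening: 0.0746
t 8.3 pos [ 0.3834 -0.2674  0.2885] rv [ 0.141  3.138 -0.   ] F [ 0.3 -0.3  0.1] op 0.0746
tool shift [-0.1814  0.0167 -0.0015] twist 0 yaw 3.052 q6 -2.2
t 8.3 pos [ 0.3834 -0.2674  0.2885] rv [ 0.141  3.138 -0.   ] F [ 0.3 -0.3  0.1] op 0.0746
tool shift [-0.1814  0.0167  0.0535] twist 0 yaw 3.052 q6 -2.2
```

```bash
python3 -m creep '[[-0.036,0.0034,0,0,50],[-0.036,0.0034,0,0,50],[-0.036,0.0033,0,0,50],[-0.036,0.0033,0,0,50],[-0.0374,0.0033,0,0,50],[0,0,0,0,50]]'; python3 - <<'E'
from h import *
go([.5655,-.267,.235])
b=snap('scene','s4.png');a=snap('top','t4.png')
c1=cv2.resize(b[200:340,200:440],None,fx=3.3,fy=3.3,interpolation=3);cv2.imwrite('pics/c6.png',c1[:,:,::-1])
E
```

```text
t: 8.8
tool_pos: [0.5697, -0.2669, 0.2837]
orientation: [-0.147, -3.134, -0.005]
force: [-1.1, -0.2, -1.1]
opening: 0.0747
t 8.8 pos [ 0.5697 -0.2669  0.2837] rv [-0.147 -3.134 -0.005] F [-1.1 -0.2 -1.1] op 0.0747
tool shift [ 0.004  -0.0006  0.0487] twist 0 yaw 3.048 q6 -1.998
```

View pics/c6.png

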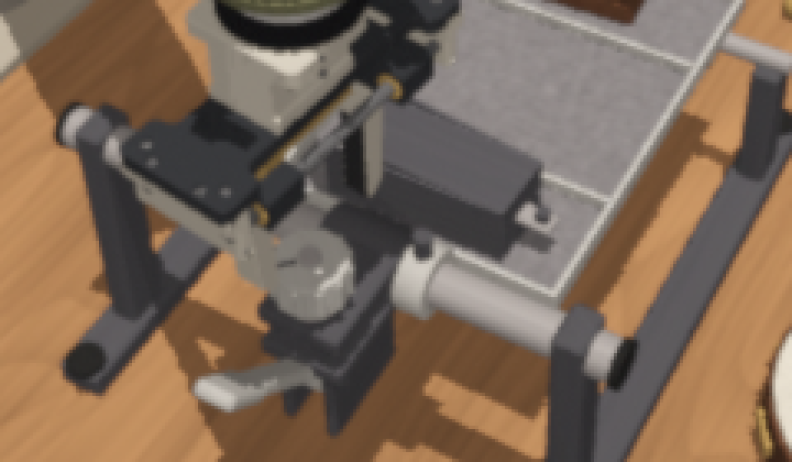

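```bash
python3 -m creep '[[0,0,0,-0.12,50],[0,0,0,-0.12,50],[0,0,0,-0.12,50],[0,0,0,-0.12,50],[0,0,0,0,50]]'; python3 - <<'E'
from h import *
go([.5655,-.267,.235])
E
```

```text
t: 9.32
tool_pos: [0.5646, -0.2685, 0.2899]
orientation: [-0.607, 3.081, -0.002]
force: [0.2, 0.1, 0.1]
opening: 0.0747
t 9.32 pos [ 0.5646 -0.2685  0.2899] rv [-6.070e-01  3.081e+00 -2.000e-03] F [0.2 0.1 0.1] op 0.0747
tool shift [-0.0013  0.0012  0.0549] twist 0 yaw -2.752 q6 -2.486
```

```bash
python3 -m creep '[[-0.0013,0.001,0.018,0,50],[0,0,0.018,0,50],[0,0,0.014,0,50],[0,0,0.0045,0,50],[0,0,0,0,50],[0,0,0,0,255],[0,0,0,0,255],[0,0,0,0,255],[0,0,0,0,255],[0,0,0,0,255]]' 55; python3 - <<'E'
from h import *
s=st();print(s['wrist_torque'])
E
```

```text
t: 10.15
tool_pos: [0.567, -0.2674, 0.2348]
orientation: [-0.599, 3.083, -0.003]
force: [8.2, -16.4, -0.2]
opening: 0.046
t 10.15 pos [ 0.567  -0.2674  0.2348] rv [-5.990e-01  3.083e+00 -3.000e-03] F [  8.2 -16.4  -0.2] op 0.046
[-2.80770619 -1.4894848   0.05705743]
```

```bash
python3 -m creep '[[0,-0.002,0,0,255],[0,0,0,0.06,255],[0,0,0,0.1,255],[0,0,0,0.1,255],[0,0,0,0.1,255],[0,0,0,0.1,255]]'; python3 - <<'E'
from h import *
s=st();print(s['wrist_torque'],yaw(s),s['q'][5])
E
```

```text
t: 10.65
tool_pos: [0.5672, -0.268, 0.2348]
orientation: [0.125, 3.139, 0.001]
force: [-3.6, 3.2, 4.5]
opening: 0.0453
t 10.65 pos [ 0.5672 -0.268   0.2348] rv [1.250e-01 3.139e+00 1.000e-03] F [-3.6  3.2  4.5] op 0.0453
[0.63877137 0.37306428 0.44167096] 3.0617450103050183 -2.0144347942311343
```

```bash
python3 -m creep '[[0,0,0,0.125,255],[0,0,0,0.125,255],[0,0,0,0.125,255],[0,0,0,0.125,255],[0,0,0,0.125,255],[0,0,0,0.125,255],[0,0,0,0.125,255],[0,0,0,0.125,255],[0,0,0,0.125,255],[0,0,0,0.125,255],[0,0,0,0.125,255],[0,0,0,0.125,255]]'; python3 -c "
from h import *
s=st();print(s['wrist_torque'],yaw(s),s['q'][5])"
python3 -m creep '[[0,0,0,0.125,255],[0,0,0,0.125,255],[0,0,0,0.125,255],[0,0,0,0.125,255],[0,0,0,0.125,255],[0,0,0,0.125,255],[0,0,0,0.125,255],[0,0,0,0.125,255],[0,0,0,0.125,255],[0,0,0,0.125,255],[0,0,0,0.125,255],[0,0,0,0.125,255]]'; python3 -c "
from h import *
s=st();print(s['wrist_torque'],yaw(s),s['q'][5])"
```

```text
t: 11.65
tool_pos: [0.5668, -0.2685, 0.2348]
orientation: [-2.233, -2.209, 0.001]
force: [-5.8, 0.8, 5.4]
opening: 0.0452
t 11.65 pos [ 0.5668 -0.2685  0.2348] rv [-2.233e+00 -2.209e+00  1.000e-03] F [-5.8  0.8  5.4] op 0.0452
[0.17392651 0.76381059 0.45740318] 1.5600910997844986 -0.5132283812219566
t: 12.65
tool_pos: [0.5662, -0.2681, 0.2348]
orientation: [-3.139, -0.094, 0.003]
force: [-8.2, 4.5, 7.4]
opening: 0.0455
t 12.65 pos [ 0.5662 -0.2681  0.2348] rv [-3.139e+00 -9.400e-02  3.000e-03] F [-8.2  4.5  7.4] op 0.0455
[0.57865129 1.30664137 0.48474734] 0.060113126516957646 0.9868250545387388
```

```bash
python3 -m creep '[[0,0,0,0.125,255],[0,0,0,0.125,255],[0,0,0,0.125,255],[0,0,0,0.125,255],[0,0,0,0.125,255],[0,0,0,0.125,255],[0,0,0,0.08,255],[0,0,0,0,255]]'; python3 - <<'E'
from h import *
s=st();print(s['wrist_torque'],yaw(s),s['q'][5])
b=snap('scene','s5.png')
c1=cv2.resize(b[200:340,200:440],None,fx=3.3,fy=3.3,interpolation=3);cv2.imwrite('pics/c7.png',c1[:,:,::-1])
E
```

```text
t: 13.32
tool_pos: [0.5663, -0.2678, 0.2348]
orientation: [-2.912, 1.179, 0.003]
force: [-8.3, 4.3, 7.8]
opening: 0.0456
t 13.32 pos [ 0.5663 -0.2678  0.2348] rv [-2.912  1.179  0.003] F [-8.3  4.3  7.8] op 0.0456
[ 0.94174488  1.32645107 -0.4424023 ] -0.7693141205380171 1.8164843785095488
```

View pics/c7.png

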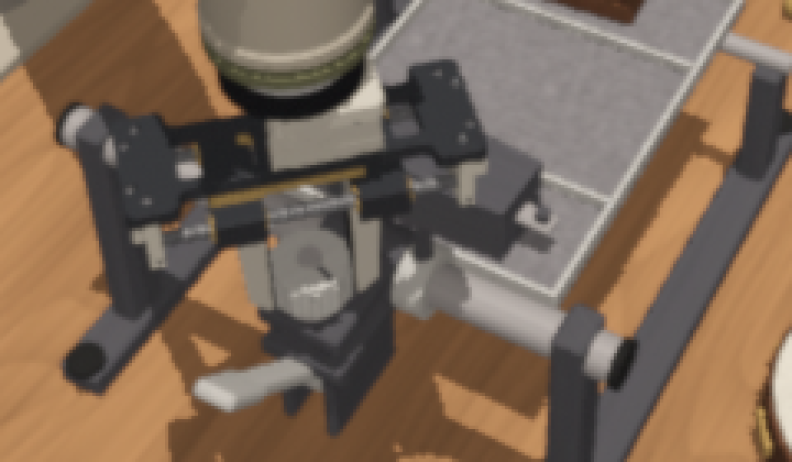

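```bash
python3 -m creep '[[0,0,0,0,100],[0,0,0,0,60],[0,0,0,0,60],[0,0,-0.02,0,60],[0,0,-0.03,0,60],[0,0,-0.02,0,60],[0,0,0,-0.125,255],[0,0,0,-0.125,255],[0,0,0,-0.125,255],[0,0,0,-0.125,255],[0,0,0,-0.125,255],[0,0,0,-0.125,255]]';python3 -m creep '[[0,0,0,-0.125,255],[0,0,0,-0.125,255],[0,0,0,-0.125,255],[0,0,0,-0.125,255],[0,0,0,-0.125,255],[0,0,0,-0.125,255],[0,0,0,-0.125,255],[0,0,0,-0.125,255],[0,0,0,-0.125,255],[0,0,0,-0.125,255],[0,0,0,-0.125,255],[0,0,0,-0.125,255]]';python3 -m creep '[[0,0,0,-0.125,255],[0,0,0,0,255]]'; python3 - <<'E'
from h import *
go([.5690,-.348,.30],1.616)
b=snap('scene','s6.png');a=snap('top','t6.png')
for q in ['lever_pad','lever_pivot']:
    a1=tip_of('scene',q);b1=tip_of('top',q)
    print(q,[(np.round(x['pixel'],1).tolist(),round(x['confidence'],2)) for x in a1][:2],[(np.round(x['pixel'],1).tolist(),round(x['confidence'],2)) for x in b1][:2])
    if a1 and b1: X,e=tri(a1[0]['pixel'],b1[0]['pixel']); print('    ',np.round(X,4),round(e,4))
E
```

```text
t: 14.37
tool_pos: [0.5672, -0.2687, 0.3037]
orientation: [3.142, -0.013, -0.0]
force: [-0.8, 0.0, -0.0]
opening: 0.0359
t: 15.37
tool_pos: [0.5672, -0.2687, 0.3037]
orientation: [-2.307, -2.132, 0.0]
force: [-0.2, -0.5, -0.2]
opening: 0.0008
t: 15.53
tool_pos: [0.5672, -0.2687, 0.3037]
orientation: [-2.17, -2.272, 0.0]
force: [-0.3, -0.7, 0.0]
opening: 0.0006
t 15.53 pos [ 0.5672 -0.2687  0.3037] rv [-2.17  -2.272  0.   ] F [-0.3 -0.7  0. ] op 0.0006
after turn: [-0.0793 -0.0018  0.0037]
tool shift [-0.0793 -0.0019  0.0037] twist 0.001 yaw 1.617 q6 -0.57
lever_pad [([269.7, 322.9], 0.66), ([378.7, 200.2], 0.42)] []
lever_pivot [([298.2, 311.7], 0.83)] []
```

```bash
python3 -m creep '[[-0.027,0,0,0,255],[-0.027,-0.001,0,0,255],[-0.026,-0.001,0,0,255],[0,0,0.02,0,255],[0,0,0.018,0,255],[0,0,0,0,255],[0,0,0,0,255]]'; python3 - <<'E'
from h import *
st()
b=snap('scene','s7.png');
c1=cv2.resize(b[200:340,200:440],None,fx=3.3,fy=3.3,interpolation=3);cv2.imwrite('pics/c8.png',c1[:,:,::-1])
E
```

```text
t: 16.42
tool_pos: [0.5676, -0.3481, 0.2645]
orientation: [-2.176, -2.262, 0.001]
force: [-0.0, -0.1, 0.3]
opening: 0.0007
t 16.42 pos [ 0.5676 -0.3481  0.2645] rv [-2.176e+00 -2.262e+00  1.000e-03] F [-0.  -0.1  0.3] op 0.0007
```

View pics/c8.png

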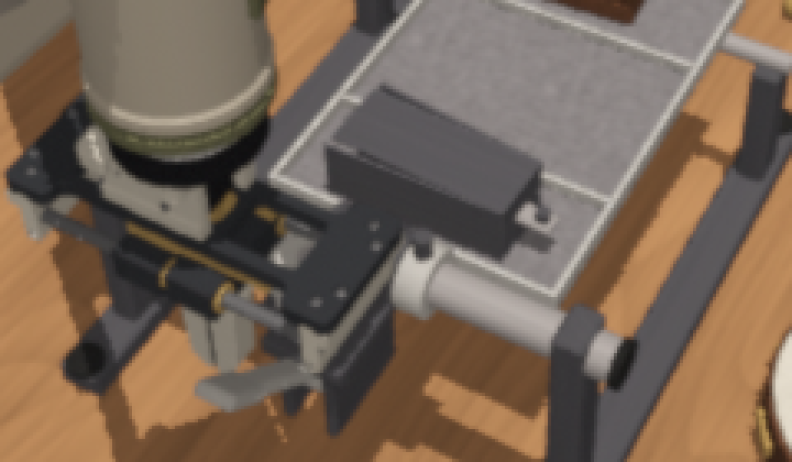

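```bash
python3 -m creep '[[-0.004,0,0.011,0,255],[-0.004,0,0.011,0,255],[-0.004,0,0.011,0,255],[-0.004,0,0.011,0,255]]';python3 -m creep '[[-0.003,0,0.008,0,255],[-0.003,0,0.007,0,255],[-0.002,0,0.007,0,255]]'; python3 -m creep '[[-0.001,0,0.006,0,255],[-0.001,0,0.006,0,255]]'; python3 -m creep '[[0,0,0.005,0,255],[0,0,0,0,255]]'
```

```text
t: 16.8
tool_pos: [0.569, -0.3649, 0.2209]
orientation: [2.176, 2.265, -0.0]
force: [-0.1, -0.2, 2.1]
opening: 0.0004
t: 17.05
tool_pos: [0.569, -0.3728, 0.1986]
orientation: [-2.176, -2.264, 0.0]
force: [-0.4, 0.3, 0.9]
opening: 0.0005
t: 17.22
tool_pos: [0.5693, -0.3748, 0.1874]
orientation: [2.177, 2.265, -0.0]
force: [-0.0, -0.2, 1.4]
opening: 0.0005
t: 17.38
tool_pos: [0.569, -0.3742, 0.1815]
orientation: [-2.175, -2.264, 0.0]
force: [-0.1, 0.0, -0.5]
opening: 0.0006
```

```bash
for i in 1; do python3 -m creep '[[0,0,0.004,0,255],[0,0,0,0,255]]'; python3 -m creep '[[0,0,0.004,0,255],[0,0,0,0,255]]'; python3 -m creep '[[0,0,0.004,0,255],[0,0,0,0,255]]';python3 -m creep '[[0,0,0.004,0,255],[0,0,0,0,255]]'; done | grep -E 'pos|force'
```

```text
tool_pos: [0.5694, -0.3743, 0.1785]
force: [-0.0, 0.6, -0.3]
tool_pos: [0.5694, -0.3744, 0.1745]
force: [1.1, -1.3, -0.0]
tool_pos: [0.5694, -0.3746, 0.1706]
force: [-0.6, -0.6, 0.7]
tool_pos: [0.5695, -0.3748, 0.1667]
force: [-0.9, -1.0, 0.7]
```

```bash
python3 - <<'E'
from h import *
st()
b=snap('scene','s8.png');
c1=cv2.resize(b[200:340,200:440],None,fx=3.3,fy=3.3,interpolation=3);cv2.imwrite('pics/c9.png',c1[:,:,::-1])
E
```

```text
t 18.05 pos [ 0.5695 -0.3748  0.1667] rv [ 2.176  2.265 -0.   ] F [-0.9 -1.   0.7] op 0.0008
```

View pics/c9.png

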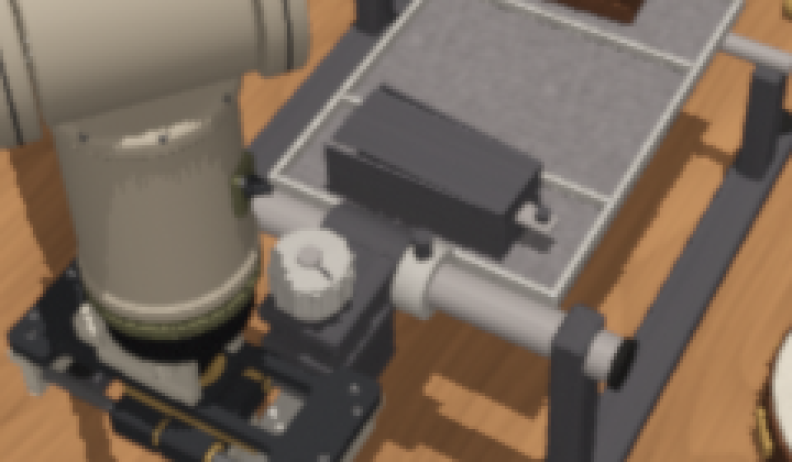

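```bash
(python3 -m creep '[[0,0,0.004,0,255],[0,0,0,0,255]]'; python3 -m creep '[[0,0,0.004,0,255],[0,0,0,0,255]]'; python3 -m creep '[[0,0,0.004,0,255],[0,0,0,0,255]]';python3 -m creep '[[0,0,0.004,0,255],[0,0,0,0,255]]') | grep -E 'pos|force'
```

```text
tool_pos: [0.5695, -0.3747, 0.1628]
force: [1.2, -1.5, 3.4]
tool_pos: [0.5696, -0.3747, 0.1589]
force: [0.7, -1.1, 3.7]
tool_pos: [0.5696, -0.3746, 0.155]
force: [0.7, 0.2, 5.0]
tool_pos: [0.5696, -0.3743, 0.1511]
force: [-0.5, 1.2, 5.7]
```

```bash
(python3 -m creep '[[0,0,0.005,0,255],[0,0,0.005,0,255],[0,0,0,0,255]]'; python3 -m creep '[[0.001,0,0.006,0,255],[0.001,0,0.006,0,255],[0,0,0,0,255]]'; python3 -m creep '[[0.002,0,0.006,0,255],[0.002,0,0.006,0,255],[0,0,0,0,255]]';python3 -m creep '[[0.003,0,0.006,0,255],[0.003,0,0.006,0,255],[0,0,0,0,255]]') | grep -E 'pos|force'
```

```text
tool_pos: [0.57, -0.374, 0.1412]
force: [1.1, 1.6, 7.4]
tool_pos: [0.5702, -0.372, 0.1295]
force: [1.1, 0.7, 6.5]
tool_pos: [0.5701, -0.3683, 0.1175]
force: [2.2, 0.8, 5.6]
tool_pos: [0.5697, -0.3623, 0.1052]
force: [2.9, -0.5, 5.3]
```

```bash
(python3 -m creep '[[0.003,0,0.006,0,255],[0.003,0,0.006,0,255],[0,0,0,0,255]]'; python3 -m creep '[[0.002,0,0.005,0,255],[0.002,0,0.005,0,255],[0,0,0,0,255]]'; python3 -m creep '[[0,0,0.004,0,255],[0,0,0,0,255]]'; python3 -m creep '[[0,0,0.003,0,255],[0,0,0,0,255]]') | grep -E 'pos|force'
```

```text
tool_pos: [0.5691, -0.3563, 0.0926]
force: [1.9, -1.0, 1.9]
tool_pos: [0.5693, -0.3544, 0.0846]
force: [-1.5, -6.1, 9.7]
tool_pos: [0.5702, -0.3558, 0.0824]
force: [-0.2, -7.6, 13.2]
tool_pos: [0.5709, -0.3569, 0.0809]
force: [-1.4, -9.3, 20.3]
```

```bash
python3 -m creep '[[-0.005,0,-0.005,0,255],[-0.005,0,-0.03,0,255],[0,0,-0.04,0,255],[0,0,-0.04,0,255],[0,0,-0.04,0,255],[0,0,-0.03,0,60],[-0.03,0,0,0,60],[-0.04,0,0,0,60],[-0.04,0,0,0,60],[-0.04,0,0,0,60],[0,0,0,0,60]]'; python3 - <<'E'
from h import *
st()
b=snap('scene','s9.png');
c1=cv2.resize(b[200:340,200:440],None,fx=3.3,fy=3.3,interpolation=3);cv2.imwrite('pics/c10.png',c1[:,:,::-1])
a1=tip_of('scene','lever_pad');print(a1[:2] and [(x['pixel'],x['confidence']) for x in a1[:2]])
pv=np.array([.567,-.268,.153])
for th in (0,.785,1.4,1.5,1.55,1.62):
    ph=np.pi/4-th; print(th,proj('scene',pv+.112*np.array([.045*np.cos(ph),-np.cos(ph),np.sin(ph)])))
E
```

```text
t: 21.52
tool_pos: [0.5717, -0.5185, 0.2537]
orientation: [-2.178, -2.254, 0.003]
force: [-1.5, 0.5, -2.2]
opening: 0.036
t 21.52 pos [ 0.5717 -0.5185  0.2537] rv [-2.178 -2.254  0.003] F [-1.5  0.5 -2.2] op 0.036
[([280.9, 364.8], 0.94), ([282.7, 289.2], 0.67)]
0 [271.95809987 314.54994544]
0.785 [265.7813205  353.40151355]
1.4 [275.00092041 363.22860224]
1.5 [277.33931216 362.81027451]
1.55 [278.5694962  362.40166228]
1.62 [280.35097486 361.61362957]
```

View pics/c10.png

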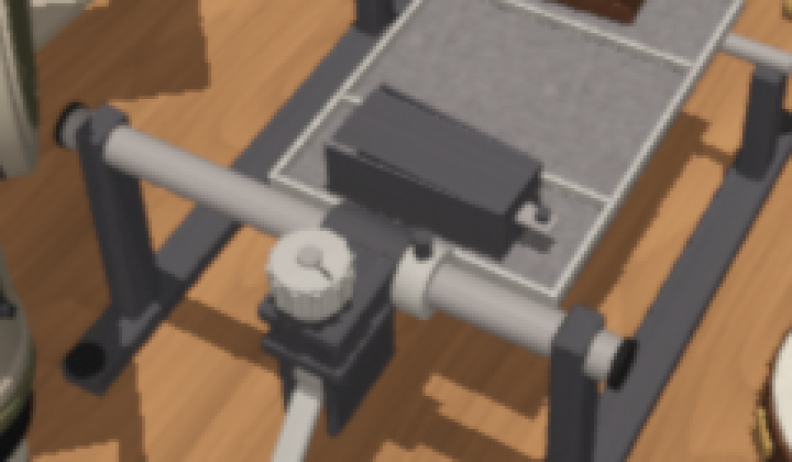

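The lever is closed: the pad is seen at pixel (281,365), and 1.62 rad predicts (280,362). Now for the swap; first I'll measure the blocks.

```bash
python3 - <<'E'
from h import *
a=snap('top','t9.png')
for q in ('cowbell_mid','woodblock_mid'):
    for r in silhouettes('top',q)[:3]:
        m=r['region'].astype(np.uint8); cs,_=cv2.findContours(m,0,2); c=max(cs,key=cv2.contourArea)
        b=cv2.boxPoints(cv2.minAreaRect(c)); w=np.array([onz('top',x,.198)[:2] for x in b])
        print(q,round(r['confidence'],2),np.round(b).tolist(),np.round(w.mean(0),4),np.round([np.linalg.norm(w[1]-w[0]),np.linalg.norm(w[2]-w[1])],3))
        e=w[1]-w[0] if np.linalg.norm(w[1]-w[0])>np.linalg.norm(w[2]-w[1]) else w[2]-w[1]
        print('   ang',np.degrees(np.arctan2(e[1],e[0])))
c1=cv2.resize(a[70:260,265:525],None,fx=3,fy=3,interpolation=3);cv2.imwrite('pics/c11.png',c1[:,:,::-1])
go([.553,-.119,.28],.045)
E
```

```text
cowbell_mid 0.89 [[375.0, 116.0], [408.0, 116.0], [408.0, 182.0], [375.0, 182.0]] [ 0.5582 -0.117 ] [0.074 0.151]
   ang 177.1379262443827
woodblock_mid 0.76 [[194.0, 309.0], [218.0, 261.0], [239.0, 272.0], [215.0, 320.0]] [0.258  0.2641] [0.109 0.052]
   ang -25.877707209029253
woodblock_mid 0.64 [[273.0, 138.0], [299.0, 135.0], [305.0, 193.0], [280.0, 196.0]] [0.5243 0.1105] [0.057 0.132]
   ang -174.20759185011113
t 21.77 pos [ 0.5753 -0.5112  0.261 ] rv [-2.175e+00 -2.266e+00 -1.000e-03] F [-0.1  0.2  0.6] op 0.0562
after turn: [-0.0046 -0.3928 -0.019 ]
tool shift [ 0.3928 -0.0061 -0.0188] twist 1.567 yaw 1.612 q6 -0.834
```

View pics/c11.png

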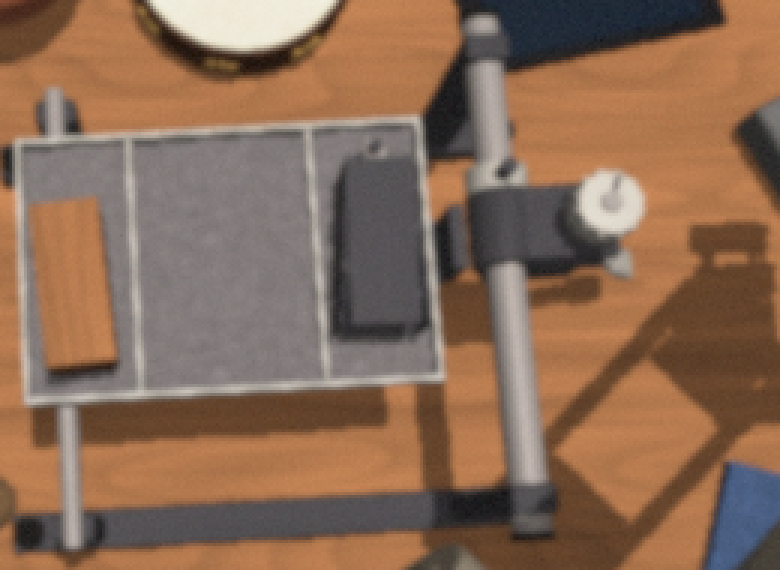

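```bash
python3 -m creep '[[0,0,-0.02,0.125,60],[0,0,-0.02,0.125,60],[0,0,0,0.125,60],[0,0,0,0.125,60],[0,0,0,0.125,60],[0,0,0,0.125,60],[0,0,0,0.125,60],[0,0,0,0.125,60],[0,0,0,0.125,60],[0,0,0,0.125,60],[0,0,0,0.125,60],[0,0,0,0.125,60]]' 40; python3 -m creep '[[0,0,0,0.1,60],[0,-0.0395,0,0,60],[0,-0.0395,0,0,60],[0,-0.0395,0,0,60],[0,-0.0395,0,0,60],[0,-0.0395,0,0,60],[0,-0.0395,0,0,60],[0,-0.0395,0,0,60],[0,-0.0395,0,0,60],[0,-0.0395,0,0,60],[0,-0.0365,0,0,60],[0,0,0,0,60]]'; python3 - <<'E'
from h import *
go([.553,-.119,.183],.01)
print(onz('top',(393.4,151),.198))
b=snap('scene','s10.png');c1=cv2.resize(b[130:310,240:480],None,fx=3.3,fy=3.3,interpolation=3);cv2.imwrite('pics/c12.png',c1[:,:,::-1])
E
```

```text
t: 22.77
tool_pos: [0.5757, -0.5106, 0.3028]
orientation: [3.136, 0.167, 0.002]
force: [-0.7, -0.1, 0.9]
opening: 0.0712
t: 23.77
tool_pos: [0.5704, -0.1127, 0.3028]
orientation: [-3.14, -0.028, -0.005]
force: [-0.1, 0.3, 0.1]
opening: 0.0708
t 23.77 pos [ 0.5704 -0.1127  0.3028] rv [-3.14  -0.028 -0.005] F [-0.1  0.3  0.1] op 0.0708
after turn: [-0.0174  0.0061  0.1198]
tool shift [-0.0178  0.0062  0.1198] twist 0.008 yaw 0.018 q6 1.268
[ 0.55247192 -0.12096966  0.198     ]
```

View pics/c12.png

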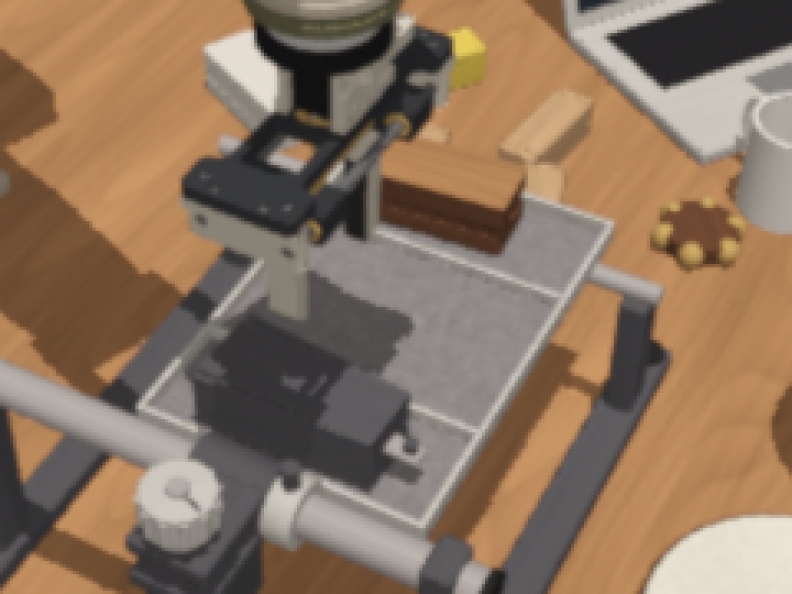

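```bash
python3 -m creep '[[-0.0175,0.007,0,0.008,60],[0,0,0.03,0,60],[0,0,0.03,0,60],[0,0,0.02,0,60],[0,0,0,0,60],[0,0,0,0,60]]'; python3 -c "
from h import *
go([.553,-.120,.183])"
```

```text
t: 24.32
tool_pos: [0.5523, -0.1276, 0.2206]
orientation: [-3.141, -0.005, 0.003]
force: [0.8, -0.1, 0.6]
opening: 0.0714
t 24.32 pos [ 0.5523 -0.1276  0.2206] rv [-3.141e+00 -5.000e-03  3.000e-03] F [ 0.8 -0.1  0.6] op 0.0714
tool shift [ 0.0008 -0.0076  0.0376] twist 0 yaw 0.003 q6 1.25
```

```bash
python3 -m creep '[[0,-0.0075,0,0,60],[0,0,0,0,60],[0,0,0,0,60]]'; python3 -c "
from h import *
go([.553,-.120,.183])"
```

```text
t: 24.57
tool_pos: [0.5543, -0.12, 0.2232]
orientation: [3.141, 0.006, 0.005]
force: [-0.3, -0.0, -0.6]
opening: 0.0712
t 24.57 pos [ 0.5543 -0.12    0.2232] rv [3.141 0.006 0.005] F [-0.3 -0.  -0.6] op 0.0712
tool shift [-0.0014 -0.0001  0.0402] twist 0 yaw 0.004 q6 1.264
```

```bash
python3 -m creep '[[0,0,0.012,0,60],[0,0,0.012,0,60],[0,0,0.008,0,60]]'|grep force; python3 -m creep '[[0,0,0.008,0,60],[0,0,0,0,60]]'; python3 -m creep '[[0,0,0,0,255],[0,0,0,0,255],[0,0,0,0,255],[0,0,0,0,255]]' 40;python3 -m creep '[[0,0,-0.005,0,255],[0,0,-0.01,0,255],[0,0,-0.02,0,255],[0,0,-0.02,0,255],[0,0,0,0,255]]'
```

```text
force: [0.4, -0.7, -1.1]
t: 24.98
tool_pos: [0.5516, -0.1197, 0.1777]
orientation: [-3.14, -0.004, 0.007]
force: [-0.0, 0.0, -0.4]
opening: 0.0713
t: 25.32
tool_pos: [0.5533, -0.1202, 0.181]
orientation: [3.142, 0.004, 0.0]
force: [-0.7, -0.8, -2.1]
opening: 0.0605
t: 25.73
tool_pos: [0.5555, -0.1209, 0.2419]
orientation: [3.139, 0.004, 0.012]
force: [0.6, -0.1, -2.3]
opening: 0.0604
```

```bash
python3 -m creep '[[0,-0.02,0,0,255],[0,-0.036,0,0,255],[0,-0.036,0,0,255],[0,-0.022,0,0,255],[0,0,0,0,255],[0,0,0,0,255]]'; python3 -c "
from h import *
go([.553,-.005,.184])"
```

```text
t: 26.23
tool_pos: [0.5527, -0.005, 0.2356]
orientation: [3.141, 0.008, -0.0]
force: [0.1, -0.0, -3.3]
opening: 0.0605
t 26.23 pos [ 0.5527 -0.005   0.2356] rv [ 3.141  0.008 -0.   ] F [ 0.1 -0.  -3.3] op 0.0605
tool shift [ 0.0003 -0.      0.0516] twist 0 yaw 0.005 q6 1.464
```

```bash
python3 -m creep '[[0,0,0.015,0,255],[0,0,0.015,0,255],[0,0,0.012,0,255],[0,0,0.006,0,255],[0,0,0,0,255]]'; python3 -m creep '[[0,0,0.003,0,255],[0,0,0,0,255]]'
```

```text
t: 26.65
tool_pos: [0.5516, -0.0068, 0.1857]
orientation: [-3.141, -0.003, 0.006]
force: [0.3, 0.8, -2.7]
opening: 0.0607
t: 26.82
tool_pos: [0.5532, -0.0065, 0.1852]
orientation: [3.142, 0.004, 0.001]
force: [1.2, -1.0, -3.3]
opening: 0.0605
```

```bash
python3 -m creep '[[0,0,0.002,0,255],[0,0,0.001,0,255],[0,0,0,0,255]]'; python3 -m creep '[[0,0,0.001,0,255],[0,0,0,0,255]]'; python3 -m creep '[[0,0,0,0,150],[0,0,0,0,60],[0,0,0,0,60],[0,0,0,0,60],[0,0,-0.02,0,60],[0,0,-0.03,0,60],[0,0,-0.03,0,60],[0,0,0,0,60]]'; python3 - <<'E'
from h import *
b=snap('scene','s11.png');c1=cv2.resize(b[130:310,240:480],None,fx=3.3,fy=3.3,interpolation=3);cv2.imwrite('pics/c13.png',c1[:,:,::-1])
wb=[(265+a/3,70+c/3) for a,c in [(30,204),(97,197),(117,360),(49,370)]]
w=np.array([onz('top',x,.198)[:2] for x in wb]);print(np.round(w,3).tolist(),w.mean(0))
e=(w[0]+w[1]-w[2]-w[3]);print(np.arctan2(e[1],e[0]))
go([*w.mean(0),.26],np.arctan2(e[1],e[0]))
E
```

```text
t: 27.07
tool_pos: [0.5531, -0.0062, 0.1822]
orientation: [3.142, 0.004, 0.001]
force: [-0.2, -0.3, -3.6]
opening: 0.0609
t: 27.23
tool_pos: [0.553, -0.0061, 0.181]
orientation: [3.142, 0.005, 0.001]
force: [-0.4, 0.2, -2.5]
opening: 0.0607
t: 27.9
tool_pos: [0.5559, -0.0065, 0.2687]
orientation: [3.14, 0.004, 0.017]
force: [1.2, 0.0, 2.3]
opening: 0.0708
[[0.587, 0.142], [0.592, 0.092], [0.468, 0.078], [0.462, 0.128]] [0.5272632  0.11000957]
0.113284012685463
t 27.95 pos [ 0.5553 -0.0064  0.2659] rv [3.141 0.004 0.013] F [ 0.5 -0.2  0.5] op 0.0709
after turn: [-0.0147 -0.1188  0.0059]
tool shift [-0.0277 -0.1165  0.0056] twist -0.11 yaw 0.003 q6 1.464
```

View pics/c13.png

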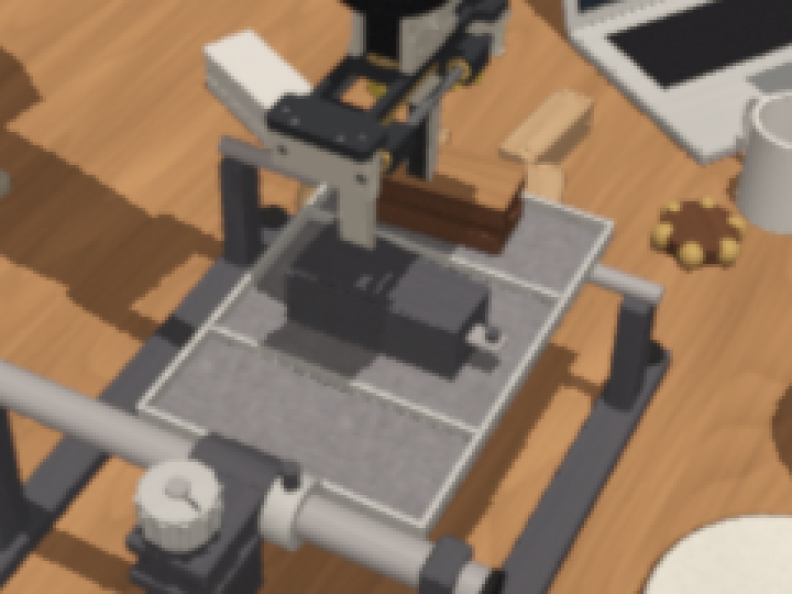

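```bash
python3 -m creep '[[0,0,0,-0.11,60],[-0.005,-0.038,0,0,60],[-0.005,-0.04,0,0,60],[-0.0047,-0.04,0,0,60],[0,0,0.015,0,60],[0,0,0.02,0,60],[0,0,0,0,60],[0,0,0,0,60],[0,0,0,0,60]]'; python3 - <<'E'
from h import *
go([.527,.110,.182],.113)
b=snap('scene','s12.png');c1=cv2.resize(b[130:310,240:480],None,fx=3.3,fy=3.3,interpolation=3);cv2.imwrite('pics/c14.png',c1[:,:,::-1])
E
```

```text
t: 28.7
tool_pos: [0.5251, 0.1091, 0.2263]
orientation: [3.137, 0.176, -0.0]
force: [-0.4, 0.4, -0.1]
opening: 0.071
t 28.7 pos [0.5251 0.1091 0.2263] rv [ 3.137  0.176 -0.   ] F [-0.4  0.4 -0.1] op 0.071
after turn: [ 0.002  -0.0007  0.0443]
tool shift [ 0.002  -0.0007  0.0443] twist -0.001 yaw 0.112 q6 1.568
```

View pics/c14.png

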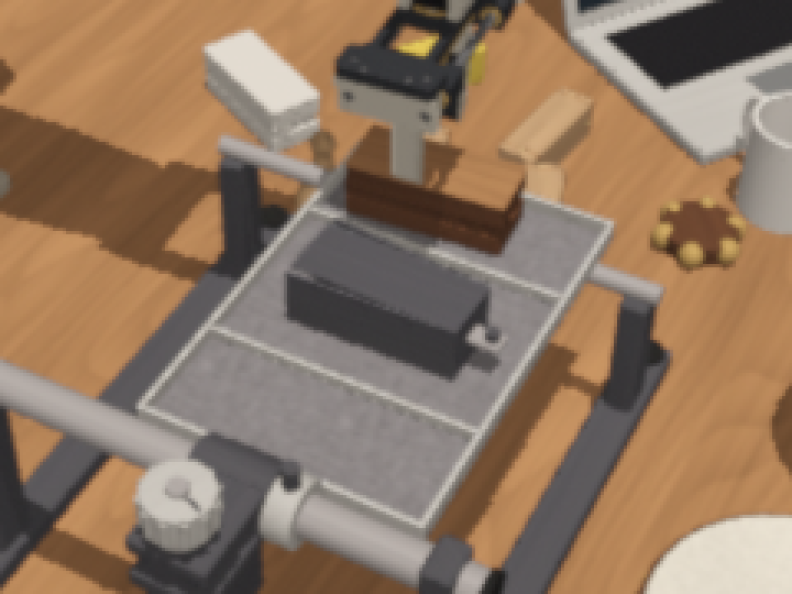

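```bash
python3 -m creep '[[0.002,-0.0007,0.014,0,60],[0,0,0.014,0,60],[0,0,0.01,0,60],[0,0,0.006,0,60],[0,0,0,0,60]]'; python3 -m creep '[[0,0,0,0,255],[0,0,0,0,255],[0,0,0,0,255],[0,0,0,0,255]]' 40;python3 -m creep '[[0,0,-0.005,0,255],[0,0,-0.015,0,255],[0,0,-0.025,0,255],[0,0,-0.03,0,255],[0,0,-0.01,0,255],[0,0,0,0.067,255]]'; python3 -c "
from h import *
go([.5585,-.1188,.26],.045)"
```

```text
t: 29.17
tool_pos: [0.5263, 0.1099, 0.1808]
orientation: [3.137, 0.176, -0.003]
force: [-0.6, -0.2, -0.5]
opening: 0.0711
t: 29.5
tool_pos: [0.5275, 0.1106, 0.1829]
orientation: [-3.136, -0.177, -0.002]
force: [-1.1, 0.0, 2.2]
opening: 0.0516
t: 30.0
tool_pos: [0.5287, 0.1106, 0.271]
orientation: [-3.14, -0.074, -0.01]
force: [-0.2, -0.8, -3.4]
opening: 0.0518
t 30.0 pos [0.5287 0.1106 0.271 ] rv [-3.14  -0.074 -0.01 ] F [-0.2 -0.8 -3.4] op 0.0518
after turn: [0.0194 0.2305 0.011 ]
tool shift [0.0189 0.2305 0.011 ] twist 0.002 yaw 0.047 q6 1.635
```

```bash
python3 -m creep '[[0.003,0.02,0,0,255],[0.003,0.035,0,0,255],[0.003,0.038,0,0,255],[0.003,0.038,0,0,255],[0.003,0.038,0,0,255],[0.002,0.036,0,0,255],[0.002,0.0255,0.01,0,255],[0,0,0.01,0,255],[0,0,0,0,255],[0,0,0,0,255]]'; python3 - <<'E'
from h import *
go([.5585,-.1188,.183],.045)
b=snap('scene','s13.png');c1=cv2.resize(b[130:310,240:480],None,fx=3.3,fy=3.3,interpolation=3);cv2.imwrite('pics/c15.png',c1[:,:,::-1])
E
```

```text
t: 30.83
tool_pos: [0.5556, -0.1185, 0.2454]
orientation: [-3.139, -0.071, 0.004]
force: [0.2, 0.8, -2.6]
opening: 0.0518
t 30.83 pos [ 0.5556 -0.1185  0.2454] rv [-3.139 -0.071  0.004] F [ 0.2  0.8 -2.6] op 0.0518
after turn: [0.0029 0.0005 0.0624]
tool shift [0.0031 0.0005 0.0624] twist 0.0 yaw 0.045 q6 1.225
```

View pics/c15.png

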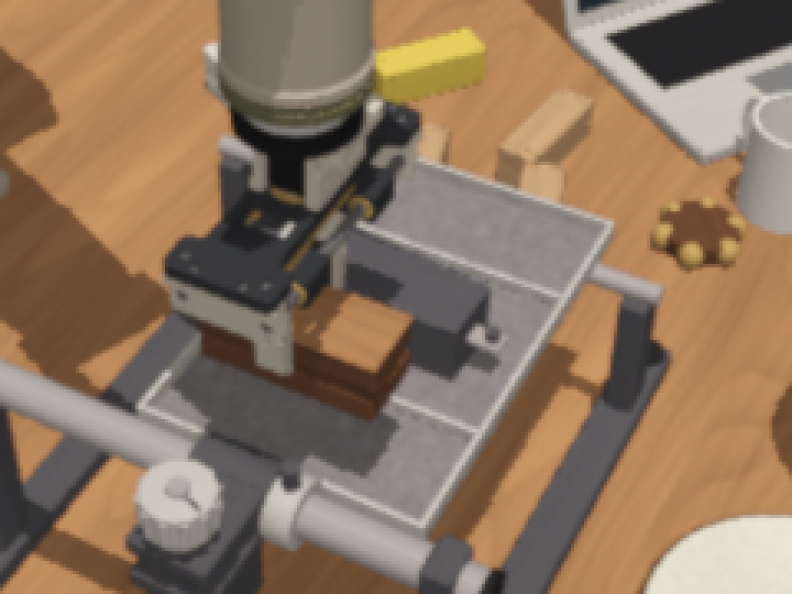

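```bash
python3 -m creep '[[0,0,0.02,0,255],[0,0,0.02,0,255],[0,0,0.012,0,255],[0,0,0.006,0,255],[0,0,0,0,255]]'; python3 -m creep '[[0,0,0.002,0,255],[0,0,0.001,0,255],[0,0,0,0,255]]'; python3 -m creep '[[0,0,0.001,0,255],[0,0,0,0,255]]'
```

```text
t: 31.3
tool_pos: [0.5557, -0.1179, 0.1875]
orientation: [-3.14, -0.074, 0.004]
force: [-0.1, -0.1, -3.5]
opening: 0.0516
t: 31.55
tool_pos: [0.5571, -0.1191, 0.187]
orientation: [3.14, 0.072, 0.002]
force: [-0.8, 0.6, -2.9]
opening: 0.0516
t: 31.72
tool_pos: [0.5567, -0.1191, 0.1855]
orientation: [3.141, 0.072, 0.001]
force: [-0.0, 0.1, -4.1]
opening: 0.0512
```

```bash
python3 -m creep '[[0,0,0.002,0,255],[0,0,0,0,255]]'|grep -E 'pos|force';  python3 -m creep '[[0,0,0.001,0,255],[0,0,0,0,255]]'|grep -E 'pos|force'; python3 -m creep '[[0,0,0,0,150],[0,0,0,0,60],[0,0,0,0,60],[0,0,0,0,60],[0,0,-0.02,0,60],[0,0,-0.03,0,60],[0,0,-0.03,0,60],[0,0,0,0,60]]'; python3 - <<'E'
from h import *
go([.553,-.006,.24],.005)
b=snap('scene','s14.png');c1=cv2.resize(b[130:310,240:480],None,fx=3.3,fy=3.3,interpolation=3);cv2.imwrite('pics/c16.png',c1[:,:,::-1])
E
```

```text
tool_pos: [0.5566, -0.1191, 0.183]
force: [-0.2, 0.5, -3.8]
tool_pos: [0.5567, -0.1192, 0.183]
force: [-3.3, -0.2, 5.3]
t: 32.72
tool_pos: [0.5592, -0.1198, 0.2691]
orientation: [3.138, 0.072, 0.015]
force: [1.6, 0.2, 1.6]
opening: 0.0708
t 32.72 pos [ 0.5592 -0.1198  0.2691] rv [3.138 0.072 0.015] F [1.6 0.2 1.6] op 0.0708
after turn: [-0.0056 -0.1138  0.0291]
tool shift [-0.0012 -0.1141  0.0287] twist 0.041 yaw 0.046 q6 1.224
```

View pics/c16.png

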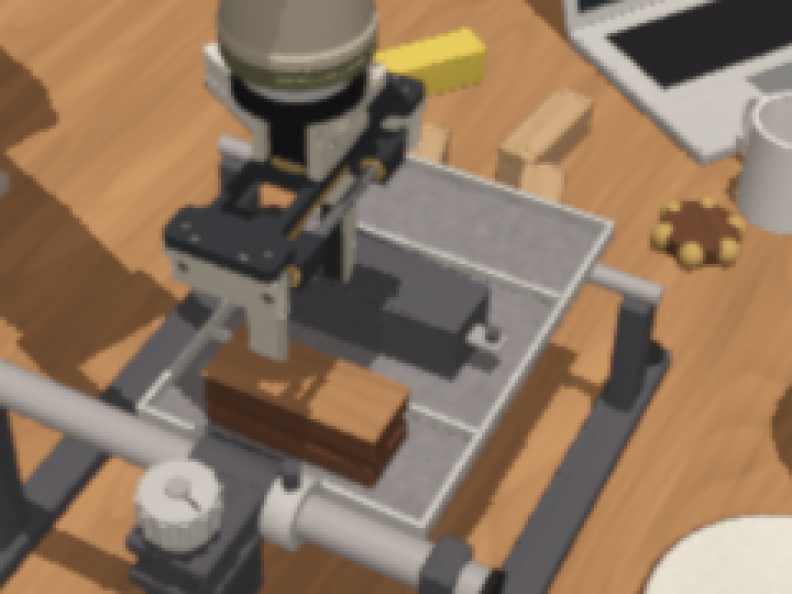

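Woodblock is in the clamp bay. Next the cowbell goes from the middle bay to the far bay.

```bash
python3 -m creep '[[0,0,0,0.041,60],[-0.002,-0.036,0,0,60],[-0.002,-0.039,0,0,60],[-0.001,-0.039,0,0,60],[0,0,0.02,0,60],[0,0,0.02,0,60],[0,0,0,0,60],[0,0,0,0,60]]'; python3 -c "
from h import *
go([.553,-.006,.181],.005)"
```

```text
t: 33.43
tool_pos: [0.5495, -0.0048, 0.2198]
orientation: [-3.141, -0.008, 0.007]
force: [0.1, -0.5, -0.1]
opening: 0.0709
t 33.43 pos [ 0.5495 -0.0048  0.2198] rv [-3.141 -0.008  0.007] F [ 0.1 -0.5 -0.1] op 0.0709
after turn: [0.0035 0.0012 0.0388]
tool shift [0.0037 0.0012 0.0388] twist 0.0 yaw 0.005 q6 1.464
```

```bash
python3 -m creep '[[0.002,0.001,0.014,0,60],[0,0,0.014,0,60],[0,0,0.01,0,60],[0,0,0.002,0,60],[0,0,0,0,60]]'; python3 -m creep '[[0,0,0,0,255],[0,0,0,0,255],[0,0,0,0,255],[0,0,0,0,255]]' 40;python3 -m creep '[[0,0,-0.005,0,255],[0,0,-0.015,0,255],[0,0,-0.025,0,255],[0,0,0,0,255]]'; python3 -c "
from h import *
go([.549,.1098,.23],.005)"
```

```text
t: 33.85
tool_pos: [0.5526, -0.0064, 0.1816]
orientation: [-3.141, -0.006, 0.002]
force: [-0.1, -0.3, 0.3]
opening: 0.0713
t: 34.18
tool_pos: [0.5536, -0.0062, 0.1832]
orientation: [3.141, 0.008, 0.003]
force: [-0.4, -0.9, 4.1]
opening: 0.0607
t: 34.52
tool_pos: [0.5548, -0.0061, 0.2316]
orientation: [3.141, 0.008, 0.009]
force: [0.9, -0.2, -1.9]
opening: 0.0603
t 34.52 pos [ 0.5548 -0.0061  0.2316] rv [3.141 0.008 0.009] F [ 0.9 -0.2 -1.9] op 0.0603
after turn: [-0.0052 -0.116   0.0016]
tool shift [-0.0052 -0.116   0.0015] twist -0.0 yaw 0.005 q6 1.462
```

```bash
python3 -m creep '[[-0.001,-0.02,0,0,255],[-0.001,-0.033,0,0,255],[-0.001,-0.033,0,0,255],[-0.001,-0.03,0,0,255],[0,0,0,-0.04,255],[0,0,0,0,255],[0,0,0,0,255]]'; python3 -c "
from h import *
go([.549,.1098,.183],.045)"
```

```text
t: 35.1
tool_pos: [0.5479, 0.11, 0.2259]
orientation: [3.14, 0.07, -0.002]
force: [-1.1, -0.5, -3.8]
opening: 0.0607
t 35.1 pos [0.5479 0.11   0.2259] rv [ 3.14e+00  7.00e-02 -2.00e-03] F [-1.1 -0.5 -3.8] op 0.0607
after turn: [0.001  0.0002 0.0429]
tool shift [0.0011 0.0002 0.0429] twist -0.0 yaw 0.045 q6 1.633
```

```bash
python3 -m creep '[[0,0,0.015,0,255],[0,0,0.014,0,255],[0,0,0.01,0,255],[0,0,0,0,255]]'; python3 -m creep '[[0,0,0.002,0,255],[0,0,0.002,0,255],[0,0,0,0,255]]'; python3 -m creep '[[0,0,0.002,0,255],[0,0,0,0,255]]'; python3 -m creep '[[0,0,0.0015,0,255],[0,0,0,0,255]]'
```

```text
t: 35.43
tool_pos: [0.5467, 0.1088, 0.1847]
orientation: [3.14, 0.067, -0.008]
force: [-1.0, -0.1, -3.9]
opening: 0.0606
t: 35.68
tool_pos: [0.5487, 0.1097, 0.1844]
orientation: [-3.141, -0.069, -0.001]
force: [-0.3, 0.3, -3.9]
opening: 0.0603
t: 35.85
tool_pos: [0.5491, 0.1099, 0.1831]
orientation: [3.141, 0.07, 0.003]
force: [-0.4, -1.4, 1.0]
opening: 0.0609
t: 36.02
tool_pos: [0.5491, 0.1099, 0.1831]
orientation: [3.141, 0.07, 0.004]
force: [-6.3, -2.1, 10.4]
opening: 0.0604
```

```bash
python3 -m creep '[[0,0,-0.001,0,150],[0,0,0,0,60],[0,0,0,0,60],[0,0,0,0,60],[0,0,-0.02,0,60],[0,0,-0.03,0,60],[0,0,-0.03,0,60],[-0.04,0.04,-0.02,0,60],[-0.04,0.04,0,0,60],[-0.03,0.04,0,0,60],[0,0,0,0,60]]'; python3 - <<'E'
from h import *
st()
a=snap('top','t15.png');b=snap('scene','s15.png')
for n in('top','scene'):
    for r in silhouettes(n,'shaker0_mid')[:5]:
        m=r['region'].astype(np.uint8); cs,_=cv2.findContours(m,0,2); c=max(cs,key=cv2.contourArea)
        bx=cv2.boxPoints(cv2.minAreaRect(c)); w=np.array([onz(n,x,.042 if n=='top' else .03)[:2] for x in bx])
        l=[np.linalg.norm(w[1]-w[0]),np.linalg.norm(w[2]-w[1])]; e=w[1]-w[0] if l[0]>l[1] else w[2]-w[1]
        print(n,round(r['confidence'],2),np.round(r['pixel']),np.round(w.mean(0),4),np.round(l,3),'ang',round(float(np.arctan2(e[1],e[0])%np.pi),3))
c1=cv2.resize(a[90:280,130:440],None,fx=2.5,fy=2.5,interpolation=3);cv2.imwrite('pics/c17.png',c1[:,:,::-1])
E
```

```text
t: 36.93
tool_pos: [0.4675, 0.0117, 0.2754]
orientation: [3.139, 0.066, -0.001]
force: [-0.2, -0.6, -0.7]
opening: 0.0713
t 36.93 pos [0.4675 0.0117 0.2754] rv [ 3.139e+00  6.600e-02 -1.000e-03] F [-0.2 -0.6 -0.7] op 0.0713
top 0.73 [195. 191.] [0.4982 0.3814] [0.041 0.12 ] ang 1.462
top 0.38 [439. 154.] [ 0.6095 -0.2965] [0.16  0.094] ang 1.552
scene 0.82 [406. 169.] [0.5062 0.3815] [0.132 0.071] ang 1.423
```

View pics/c17.png

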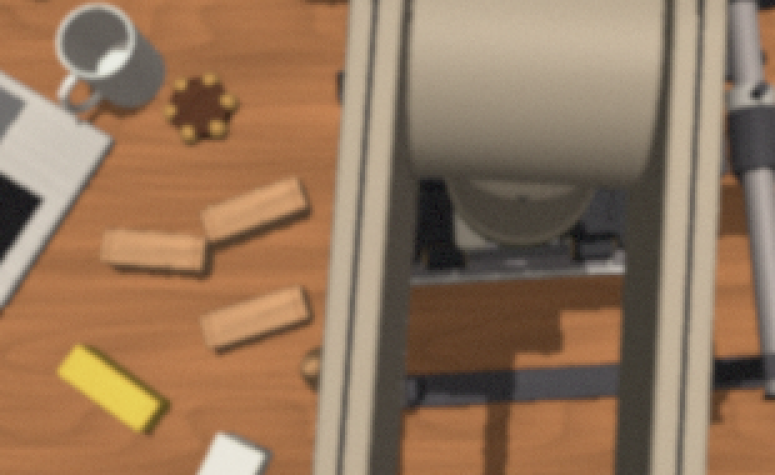

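View pics/s15.png

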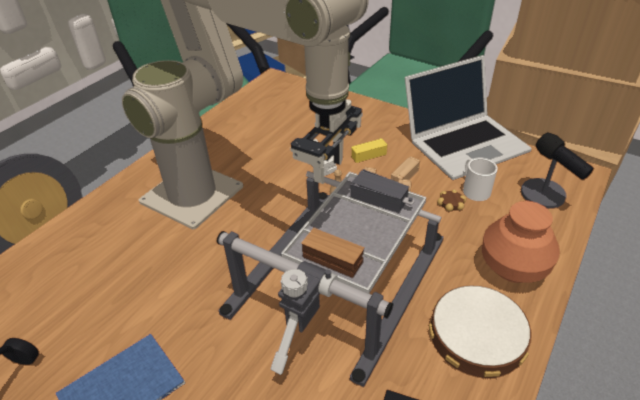

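```bash
python3 - <<'E'
import cv2
a=cv2.imread('pics/t15.png')
cv2.imwrite('pics/c18.png',cv2.resize(a[150:240,160:265],None,fx=6.5,fy=6.5,interpolation=2))
E
```

```text
(no output)
```

View pics/c18.png

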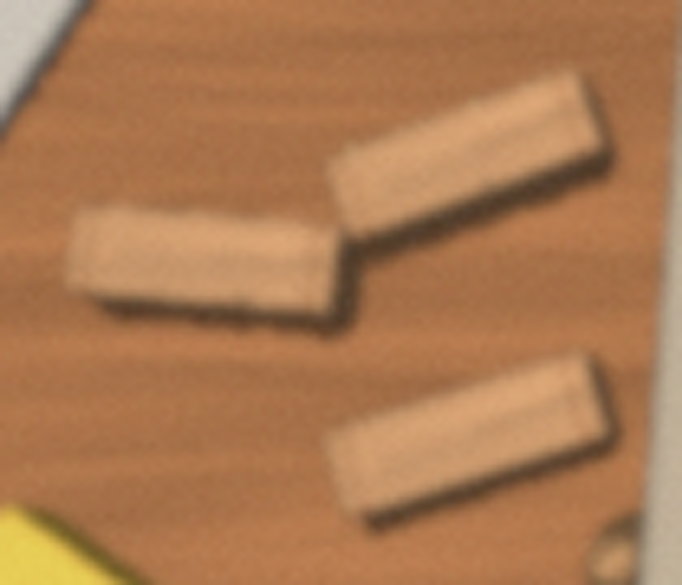

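```bash
python3 - <<'E'
from h import *
D=dict(A=[(330,162),(575,70),(608,148),(352,238)],B=[(80,207),(342,230),(330,315),(68,290)],C=[(328,430),(588,353),(612,432),(358,517)])
for k,v in D.items():
    w=np.array([onz('top',(160+x/6.5,150+y/6.5),.042)[:2] for x,y in v])
    e=w[0]+w[3]-w[1]-w[2]; l=np.linalg.norm(e)/2; wd=np.linalg.norm(w[0]+w[1]-w[2]-w[3])/2
    an=np.arctan2(e[1],e[0]); print(k,np.round(w.mean(0),4),'long axis ang',round(an,3),round(l,3),round(wd,3))
print([(x['pixel'],x['confidence']) for x in tip_of('top','rattle')],onz('top',(253,236),.05))
st()
E
```

```text
A [0.5414 0.2786] long axis ang 1.912 0.108 0.034
B [0.4994 0.3838] long axis ang 1.462 0.107 0.035
C [0.4276 0.2741] long axis ang 1.863 0.107 0.035
[([259.8, 234.0], 0.67)] [0.37622447 0.21863023 0.05      ]
t 37.18 pos [0.4708 0.0165 0.2753] rv [-3.14  -0.071 -0.   ] F [ 1.1  0.1 -0.2] op 0.0711
```

Three shakers on the desk (world x, y; long-axis angle):

| Shaker | x | y | Angle (rad) | Note |
|---|---|---|---|---|
| A | 0.541 | 0.279 | 1.91 | knocked towards B since the start |
| B | 0.499 | 0.384 | 1.46 | |
| C | 0.428 | 0.274 | 1.86 | rattle stands nearby |

I'll take A first.

```bash
python3 -m creep '[[0,0,0,-0.125,60],[0,0,0,-0.125,60],[0,0,0,-0.125,60],[0,0,0,-0.125,60],[0,0,0,-0.125,60],[0,0,0,-0.125,60],[0,0,0,-0.125,60],[0,0,0,-0.125,60],[0,0,0,-0.125,60],[0,0,0,-0.125,60],[0,0,0,-0.125,60],[0,0,0,-0.125,60]]';python3 -m creep '[[0,0,0,-0.122,60],[0,0,0,-0.122,60],[0,0,0,-0.122,60],[0,0,0,0,60]]'; python3 -c "
from h import *
go([.5414,.2786,.2],1.912)"
```

```text
t: 38.18
tool_pos: [0.4708, 0.017, 0.275]
orientation: [-2.241, -2.201, 0.0]
force: [0.1, -0.6, 0.0]
opening: 0.071
t: 38.52
tool_pos: [0.4708, 0.0169, 0.275]
orientation: [-1.803, -2.572, 0.0]
force: [-0.7, -0.4, -0.2]
opening: 0.0711
t 38.52 pos [0.4708 0.0169 0.275 ] rv [-1.803 -2.572  0.   ] F [-0.7 -0.4 -0.2] op 0.0711
after turn: [0.223  0.1542 0.075 ]
tool shift [0.2219 0.1557 0.075 ] twist 0.007 yaw 1.919 q6 -0.421
```

```bash
python3 -m creep '[[0.031,0.022,0,0.007,60],[0.032,0.022,0,0,60],[0.032,0.022,0,0,60],[0.032,0.022,0,0,60],[0.032,0.022,0,0,60],[0.032,0.022,0.01,0,60],[0.032,0.0222,0.035,0,60],[0,0,0.03,0,60],[0,0,0.03,0,60],[0,0,0.03,0,60],[0,0,0,0,60],[0,0,0,0,60]]'; python3 - <<'E'
from h import *
go([.5414,.2786,.032],1.912)
b=snap('scene','s16.png');c1=cv2.resize(b[90:240,290:490],None,fx=4,fy=4,interpolation=3);cv2.imwrite('pics/c19.png',c1[:,:,::-1])
E
```

```text
t: 39.52
tool_pos: [0.539, 0.2695, 0.1453]
orientation: [-1.823, -2.555, 0.007]
force: [0.7, 0.7, 1.0]
opening: 0.0707
t 39.52 pos [0.539  0.2695 0.1453] rv [-1.823 -2.555  0.007] F [0.7 0.7 1. ] op 0.0707
after turn: [0.0077 0.0053 0.1133]
tool shift [0.0078 0.0058 0.1132] twist -0.01 yaw 1.902 q6 0.047
```

View pics/c19.png

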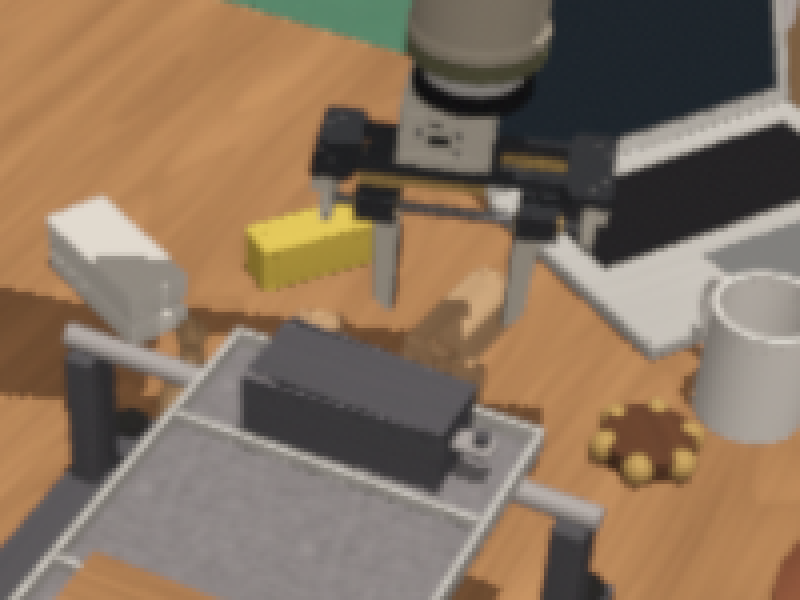

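```bash
python3 -m creep '[[0,0,0.02,0,60],[0,0,0.02,0,60],[0,0,0,0,60],[0,0,0,0,60]]'; python3 -c "
from h import *
go([.5414,.2786,.033],1.912)"
```

```text
t: 39.9
tool_pos: [0.5412, 0.2696, 0.1091]
orientation: [1.824, 2.558, 0.001]
force: [-0.1, 0.4, 0.3]
opening: 0.0708
t 39.9 pos [0.5412 0.2696 0.1091] rv [1.824e+00 2.558e+00 1.000e-03] F [-0.1  0.4  0.3] op 0.0708
after turn: [0.0085 0.0032 0.0761]
tool shift [0.0085 0.003  0.0761] twist -0.009 yaw 1.903 q6 0.045
```

```bash
python3 -m creep '[[0.0085,0.003,0.005,-0.009,60],[0,0,0.02,0,60],[0,0,0.02,0,60],[0,0,0.018,0,60],[0,0,0.012,0,60],[0,0,0,0,60],[0,0,0,0,255],[0,0,0,0,255],[0,0,0,0,255],[0,0,0,0,255],[0,0,0,0,255]]' 30; python3 -c "
from h import *
st()"
```

```text
t: 40.82
tool_pos: [0.5416, 0.2787, 0.0337]
orientation: [1.811, 2.566, 0.003]
force: [1.0, 1.1, 0.9]
opening: 0.0424
t 40.82 pos [0.5416 0.2787 0.0337] rv [1.811 2.566 0.003] F [1.  1.1 0.9] op 0.0424
```

```bash
python3 -m creep '[[0,0,0,0,255],[0,0,0,0,255]]'|tail -1; python3 -m creep '[[0,0,-0.01,0,255],[0,0,-0.03,0,255],[0,0,-0.04,0,255],[0,0,-0.04,0,255],[0,0,-0.04,0,255],[0,0,-0.04,0,255],[0,0,0,0.1,255],[0,0,0,0.1,255],[0,0,0,0.096,255]]' ; python3 -c "
from h import *
go([.619,-.0014,.24],1.616)"
```

```text
opening: 0.0377
t: 41.73
tool_pos: [0.5409, 0.2784, 0.2342]
orientation: [2.175, 2.266, 0.002]
force: [0.3, -0.6, -0.9]
opening: 0.0378
t 41.73 pos [0.5409 0.2784 0.2342] rv [2.175e+00 2.266e+00 2.000e-03] F [ 0.3 -0.6 -0.9] op 0.0378
after turn: [-0.2831  0.0654 -0.0058]
tool shift [-0.2828  0.0666 -0.0058] twist -0.004 yaw 1.612 q6 0.35
```

```bash
python3 -m creep '[[0,0,-0.025,0,255],[-0.03,0.007,0,-0.004,255],[-0.036,0.0085,0,0,255],[-0.036,0.0085,0,0,255],[-0.036,0.0085,0,0,255],[-0.036,0.0085,0,0,255],[-0.036,0.0085,0,0,255],[-0.036,0.0085,0,0,255],[-0.036,0.0085,0,0,255],[0,0,0.02,0,255],[0,0,0,0,255],[0,0,0,0,255]]' ; python3 - <<'E'
from h import *
go([.619,-.0014,.184],1.616)
b=snap('scene','s17.png');c1=cv2.resize(b[130:310,240:480],None,fx=3.3,fy=3.3,interpolation=3);cv2.imwrite('pics/c20.png',c1[:,:,::-1])
E
```

```text
t: 42.73
tool_pos: [0.6197, 0.0001, 0.2361]
orientation: [-2.164, -2.273, 0.003]
force: [-0.9, -0.6, -0.4]
opening: 0.0376
t 42.73 pos [6.197e-01 1.000e-04 2.361e-01] rv [-2.164 -2.273  0.003] F [-0.9 -0.6 -0.4] op 0.0376
after turn: [-0.0014 -0.0008  0.0521]
tool shift [-0.0015 -0.0006  0.0521] twist 0.004 yaw 1.62 q6 -0.132
```

View pics/c20.png

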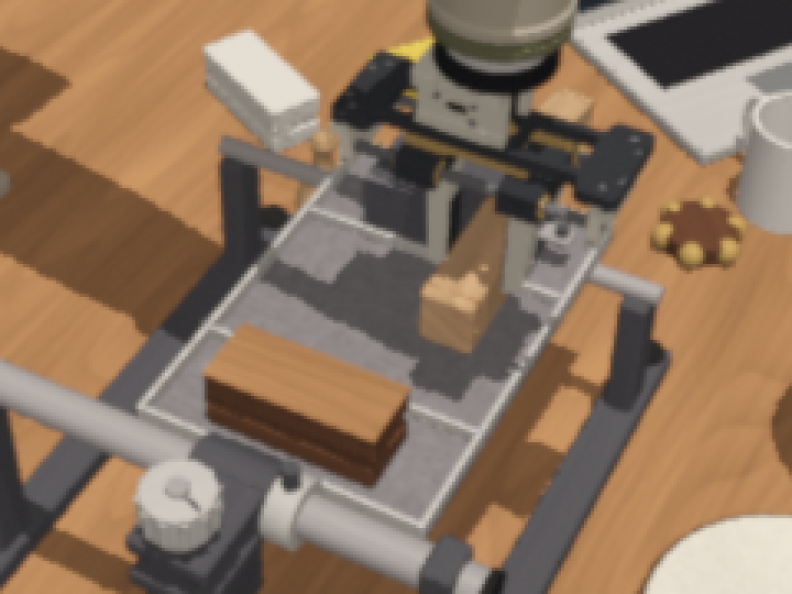

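```bash
python3 -m creep '[[-0.0015,-0.001,0.015,0,255],[0,0,0.015,0,255],[0,0,0.01,0,255],[0,0,0.006,0,255],[0,0,0,0,255],[0,0,0,0,255]]'|grep -E 'pos|force'; python3 -m creep '[[0,0,0.003,0,255],[0,0,0,0,255]]'|grep -E 'pos|force';python3 -m creep '[[0,0,0.002,0,255],[0,0,0,0,255]]'|grep -E 'pos|force'
```

```text
tool_pos: [0.6202, -0.0009, 0.1919]
force: [0.3, -0.2, -1.0]
tool_pos: [0.6206, -0.0014, 0.1891]
force: [0.5, -0.3, -1.2]
tool_pos: [0.6203, -0.0016, 0.1865]
force: [-0.8, -0.4, -1.8]
```

```bash
python3 -m creep '[[0,0,0.002,0,255],[0,0,0,0,255]]'|grep -E 'pos|force'; python3 -m creep '[[0,0,0.0015,0,255],[0,0,0,0,255]]'|grep -E 'pos|force'; python3 -m creep '[[0,0,0.001,0,255],[0,0,0,0,255]]'|grep -E 'pos|force'
```

```text
tool_pos: [0.6201, -0.0016, 0.1841]
force: [1.5, -0.1, -0.5]
tool_pos: [0.6204, -0.0016, 0.1834]
force: [-1.3, -0.5, 1.6]
tool_pos: [0.6204, -0.0016, 0.1834]
force: [-4.1, -0.3, 7.8]
```

```bash
python3 -m creep '[[0,0,-0.001,0,150],[0,0,0,0,104],[0,0,0,0,104],[0,0,0,0,104],[0,0,-0.02,0,104],[0,0,-0.03,0,104],[0,0,-0.03,0,60],[0,0,-0.01,-0.123,60],[0,0,0,-0.124,60],[0,0,0,0,60]]'; python3 - <<'E'
from h import *
go([.4224,.2913,.20],1.863)
a=snap('top','t18.png');b=snap('scene','s18.png')
c1=cv2.resize(a[90:280,130:440],None,fx=2.5,fy=2.5,interpolation=3);cv2.imwrite('pics/c21.png',c1[:,:,::-1])
E
```

```text
t: 44.95
tool_pos: [0.6209, -0.0016, 0.2744]
orientation: [1.859, 2.53, 0.002]
force: [-1.0, 0.6, -0.5]
opening: 0.0702
t 44.95 pos [ 0.6209 -0.0016  0.2744] rv [1.859e+00 2.530e+00 2.000e-03] F [-1.   0.6 -0.5] op 0.0702
after turn: [ 0.3377 -0.1057  0.0744]
tool shift [ 0.3389 -0.1022  0.0738] twist 0.011 yaw 1.874 q6 -0.388
```

View pics/c21.png

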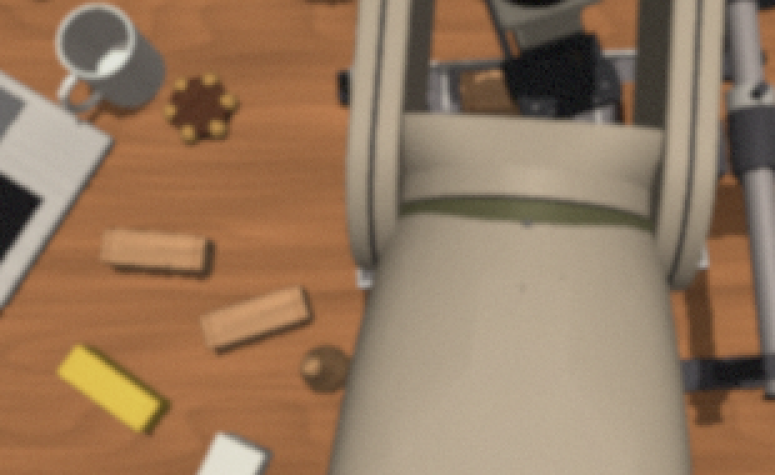

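View pics/s18.png

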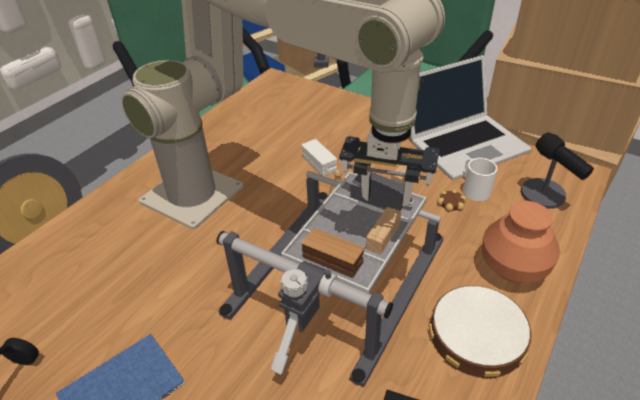

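```bash
python3 -m creep '[[0.0337,-0.0105,0,0.011,60],[0.038,-0.0119,0,0,60],[0.038,-0.0119,0,0,60],[0.038,-0.0119,0,0,60],[0.038,-0.0119,0,0,60],[0.038,-0.0119,0,0,60],[0.038,-0.0119,0,0,60],[0.038,-0.0119,0.01,0,60],[0.038,-0.0119,0.03,0,60],[0,0,0.03,0,60],[0,0,0.03,0,60],[0,0,0,0,60]]' >/dev/null;python3 -m creep '[[0,0,0,0,60],[0,0,0,0,60]]'; python3 - <<'E'
from h import *
print(onz('top',(261,238),.0),onz('top',(254.8,236.8),.098))
go([.4224,.2913,.035],1.863)
E
```

```text
t: 46.22
tool_pos: [0.4273, 0.2869, 0.179]
orientation: [1.885, 2.513, 0.001]
force: [1.2, 0.5, 1.0]
opening: 0.0715
[0.37266001 0.20716134 0.        ] [0.37217254 0.20449044 0.098     ]
t 46.22 pos [0.4273 0.2869 0.179 ] rv [1.885e+00 2.513e+00 1.000e-03] F [1.2 0.5 1. ] op 0.0715
after turn: [ 0.0056 -0.0034  0.144 ]
tool shift [ 0.0056 -0.0036  0.144 ] twist -0.008 yaw 1.855 q6 0.208
```

```bash
python3 -m creep '[[0.0056,-0.0034,0.02,-0.008,60],[0,0,0.035,0,60],[0,0,0.035,0,60],[0,0,0.03,0,60],[0,0,0.015,0,60],[0,0,0.009,0,60],[0,0,0,0,60],[0,0,0,0,60]]'; python3 - <<'E'
from h import *
go([.4224,.2913,.034],1.863)
b=snap('scene','s19.png');c1=cv2.resize(b[90:240,290:490],None,fx=4,fy=4,interpolation=3);cv2.imwrite('pics/c22.png',c1[:,:,::-1])
E
```

```text
t: 46.88
tool_pos: [0.4236, 0.2919, 0.0358]
orientation: [1.873, 2.521, 0.003]
force: [0.7, 0.7, 1.1]
opening: 0.071
t 46.88 pos [0.4236 0.2919 0.0358] rv [1.873 2.521 0.003] F [0.7 0.7 1.1] op 0.071
after turn: [-0.0002 -0.0013  0.0018]
tool shift [-0.0002 -0.0013  0.0018] twist 0.001 yaw 1.864 q6 0.211
```

View pics/c22.png

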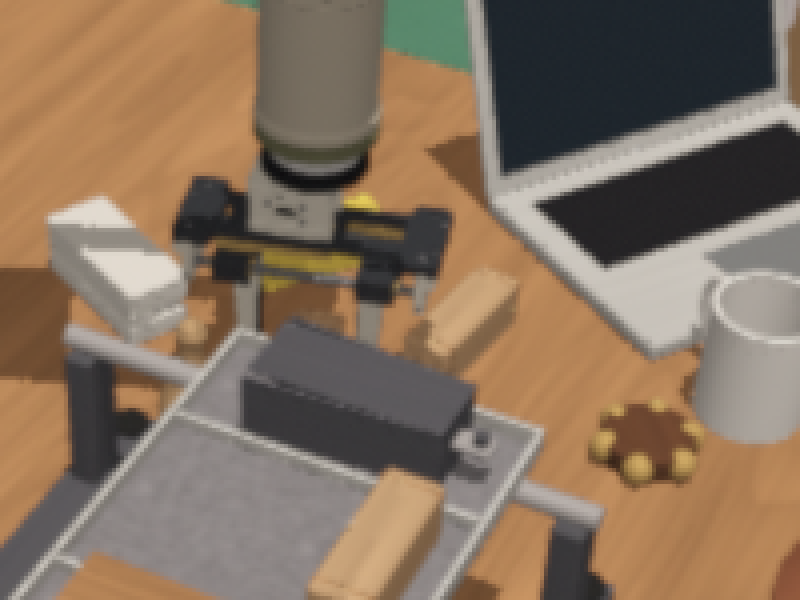

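```bash
python3 -m creep '[[0,0,0.001,0,255],[0,0,0,0,255],[0,0,0,0,255],[0,0,0,0,255],[0,0,0,0,255],[0,0,0,0,255],[0,0,-0.01,0,255],[0,0,-0.03,0,255],[0,0,-0.04,0,255],[0,0,-0.04,0,255],[0,0,-0.04,0,255],[0,0,-0.04,0,255]]'; python3 -m creep '[[0,0,-0.03,0,255],[0,0,0,0.123,255],[0,0,0,0.124,255],[0,0,0,0,255]]';python3 -c "
from h import *
go([.5525,.0136,.26],1.616)"
```

```text
t: 47.93
tool_pos: [0.4213, 0.291, 0.2353]
orientation: [-1.872, -2.523, 0.0]
force: [0.5, 0.8, -1.4]
opening: 0.0371
t: 48.27
tool_pos: [0.4221, 0.2914, 0.2643]
orientation: [2.175, 2.266, 0.002]
force: [-0.0, 0.1, -2.2]
opening: 0.038
t 48.27 pos [0.4221 0.2914 0.2643] rv [2.175e+00 2.266e+00 2.000e-03] F [-0.   0.1 -2.2] op 0.038
after turn: [-0.2835  0.1177  0.0043]
tool shift [-0.2829  0.1189  0.0043] twist -0.004 yaw 1.612 q6 0.463
```

```bash
python3 -m creep '[[-0.0275,0.0117,0,-0.004,255],[-0.032,0.0132,0,0,255],[-0.032,0.0132,0,0,255],[-0.032,0.0132,0,0,255],[-0.032,0.0132,0,0,255],[-0.032,0.0132,0,0,255],[-0.032,0.0132,0,0,255],[-0.032,0.0132,0,0,255],[-0.032,0.0132,0.01,0,255],[0,0,0.02,0,255],[0,0,0,0,255],[0,0,0,0,255]]' ; python3 - <<'E'
from h import *
go([.5525,.0136,.184],1.616)
b=snap('scene','s20.png');c1=cv2.resize(b[130:310,240:480],None,fx=3.3,fy=3.3,interpolation=3);cv2.imwrite('pics/c23.png',c1[:,:,::-1])
E
```

```text
t: 49.27
tool_pos: [0.552, 0.0142, 0.2312]
orientation: [-2.159, -2.277, 0.004]
force: [-0.0, 0.7, -1.0]
opening: 0.0378
t 49.27 pos [0.552  0.0142 0.2312] rv [-2.159 -2.277  0.004] F [-0.   0.7 -1. ] op 0.0378
after turn: [-0.0006  0.0005  0.0472]
tool shift [-0.0007  0.0007  0.0472] twist 0.008 yaw 1.624 q6 -0.12
```

View pics/c23.png

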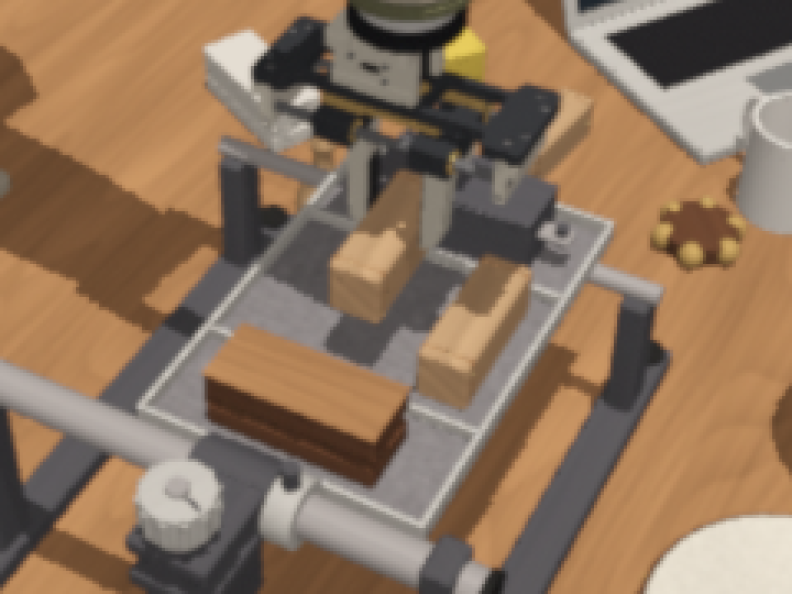

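```bash
python3 -m creep '[[0,0,0.015,0.004,255],[0,0,0.015,0,255],[0,0,0.01,0,255],[0,0,0,0,255],[0,0,0,0,255]]'|grep -E 'pos|force'; python3 -m creep '[[0,0,0.003,0,255],[0,0,0,0,255]]'|grep -E 'pos|force';python3 -m creep '[[0,0,0.002,0,255],[0,0,0,0,255]]'|grep -E 'pos|force'
```

```text
tool_pos: [0.5532, 0.015, 0.1932]
force: [0.2, 0.3, -1.4]
tool_pos: [0.5539, 0.0144, 0.1907]
force: [-0.2, 0.3, -1.4]
tool_pos: [0.5536, 0.0142, 0.1881]
force: [-0.6, 1.2, -0.8]
```

```bash
python3 -m creep '[[0,0,0.003,0,255],[0,0,0,0,255]]'|grep -E 'pos|force'; python3 -m creep '[[0,0,0.0015,0,255],[0,0,0,0,255]]'|grep -E 'pos|force'; python3 -m creep '[[0,0,0.001,0,255],[0,0,0,0,255]]'|grep -E 'pos|force'
```

```text
tool_pos: [0.5533, 0.0141, 0.1844]
force: [0.2, 0.2, -1.3]
tool_pos: [0.5535, 0.0142, 0.1833]
force: [0.9, -0.2, -1.3]
tool_pos: [0.5536, 0.0141, 0.1832]
force: [-3.0, 0.4, 4.8]
```

```bash
python3 -m creep '[[0,0,-0.001,0,150],[0,0,0,0,104],[0,0,0,0,104],[0,0,0,0,104],[0,0,-0.02,0,104],[0,0,-0.03,0,104],[0,0,-0.03,0,60],[0,0,-0.01,0.08,60],[0,0,0,0.077,60],[0,0,0,0,60]]'; python3 - <<'E'
from h import *
go([.4994,.3838,.20],1.462)
a=snap('top','t21.png')
c1=cv2.resize(a[90:280,130:440],None,fx=2.5,fy=2.5,interpolation=3);cv2.imwrite('pics/c24.png',c1[:,:,::-1])
E
```

```text
t: 51.4
tool_pos: [0.5542, 0.0141, 0.2748]
orientation: [2.343, 2.09, 0.003]
force: [-1.0, 0.3, -0.3]
opening: 0.0707
t 51.4 pos [0.5542 0.0141 0.2748] rv [2.343 2.09  0.003] F [-1.   0.3 -0.3] op 0.0707
after turn: [ 0.3615 -0.0946  0.0748]
tool shift [ 0.3611 -0.0966  0.0746] twist -0.005 yaw 1.457 q6 0.047
```

View pics/c24.png

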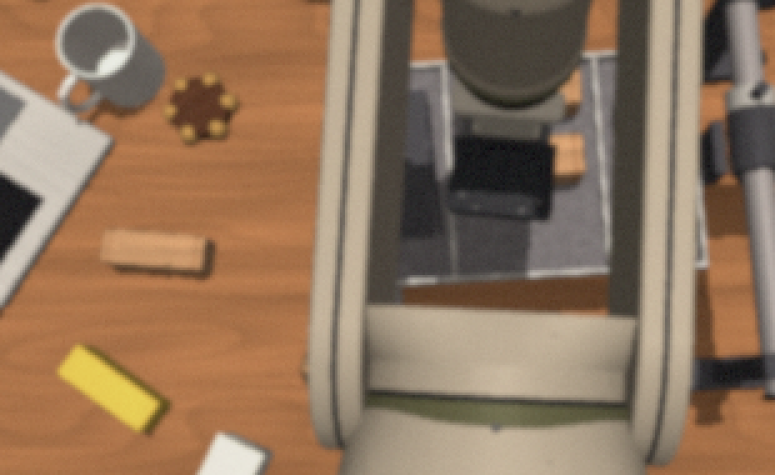

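```bash
python3 -m creep '[[0.0335,-0.0086,0,-0.005,60],[0.041,-0.0107,0,0,60],[0.041,-0.0107,0,0,60],[0.041,-0.0107,0,0,60],[0.041,-0.0107,0,0,60],[0.041,-0.0107,0,0,60],[0.041,-0.0107,0,0,60],[0.041,-0.0107,0.01,0,60],[0.041,-0.0107,0.03,0,60],[0,0,0.03,0,60],[0,0,0.03,0,60],[0,0,0,0,60]]' >/dev/null;python3 -m creep '[[0,0,0,0,60],[0,0,0,0,60]]'; python3 - <<'E'
from h import *
go([.4994,.3838,.034],1.462)
b=snap('scene','s22.png');c1=cv2.resize(b[90:240,290:490],None,fx=4,fy=4,interpolation=3);cv2.imwrite('pics/c25.png',c1[:,:,::-1])
E
```

```text
t: 52.62
tool_pos: [0.5005, 0.3692, 0.1809]
orientation: [2.334, 2.103, 0.001]
force: [1.0, 0.7, -0.5]
opening: 0.0712
t 52.62 pos [0.5005 0.3692 0.1809] rv [2.334e+00 2.103e+00 1.000e-03] F [ 1.   0.7 -0.5] op 0.0712
after turn: [ 0.0144 -0.0027  0.1469]
tool shift [ 0.0144 -0.0027  0.1469] twist 0.004 yaw 1.466 q6 0.657
```

View pics/c25.png

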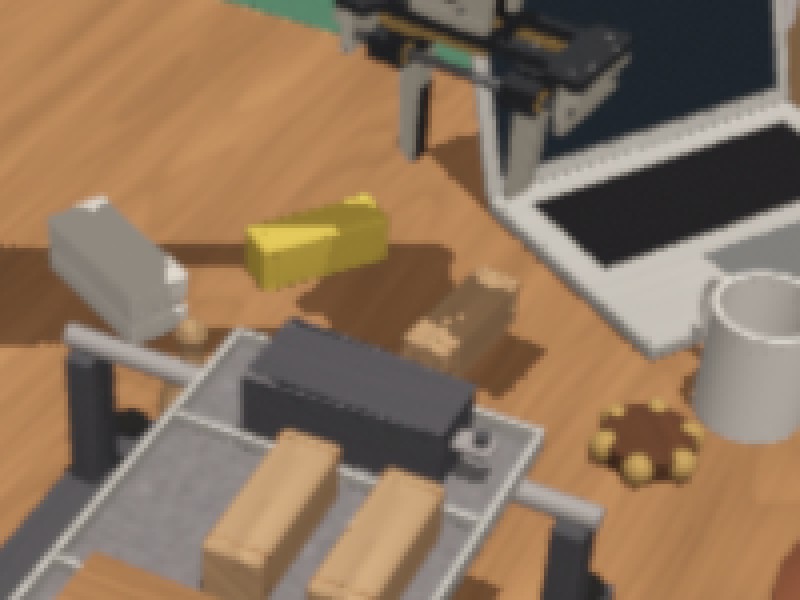

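```bash
python3 -m creep '[[0.0144,-0.0027,0.015,0.004,60],[0,0,0.035,0,60],[0,0,0.035,0,60],[0,0,0.03,0,60],[0,0,0.02,0,60],[0,0,0.011,0,60],[0,0,0,0,60],[0,0,0,0,60]]'; python3 - <<'E'
from h import *
go([.4994,.3838,.034],1.462)
E
python3 -m creep '[[0,0,0,0,255],[0,0,0,0,255],[0,0,0,0,255],[0,0,0,0,255],[0,0,0,0,255],[0,0,0,0,255]]'
```

```text
t: 53.33
tool_pos: [0.5001, 0.3843, 0.0356]
orientation: [2.339, 2.097, 0.003]
force: [0.2, 0.3, 0.7]
opening: 0.0711
t 53.33 pos [0.5001 0.3843 0.0356] rv [2.339 2.097 0.003] F [0.2 0.3 0.7] op 0.0711
after turn: [-0.0006 -0.0006  0.0016]
tool shift [-0.0006 -0.0006  0.0016] twist -0.001 yaw 1.461 q6 0.683
t: 53.83
tool_pos: [0.4993, 0.3841, 0.0344]
orientation: [2.339, 2.097, 0.002]
force: [1.0, -0.5, 3.3]
opening: 0.0376
```

```bash
python3 -m creep '[[0,0,-0.01,0,255],[0,0,-0.03,0,255],[0,0,-0.04,0,255],[0,0,-0.04,0,255],[0,0,-0.04,0,255],[0,0,-0.04,0,255],[0,0,-0.03,-0.08,255],[0,0,0,-0.075,255],[0,0,0,0,255]]';python3 -c "
from h import *
go([.4874,-.0074,.26],1.616)"
```

```text
t: 54.58
tool_pos: [0.4999, 0.3847, 0.2678]
orientation: [2.165, 2.275, 0.009]
force: [1.5, 0.0, -0.8]
opening: 0.0376
t 54.58 pos [0.4999 0.3847 0.2678] rv [2.165 2.275 0.009] F [ 1.5  0.  -0.8] op 0.0376
after turn: [-0.3911 -0.0302  0.0078]
tool shift [-0.391  -0.0319  0.0065] twist 0.004 yaw 1.62 q6 0.525
```

```bash
python3 -m creep '[[-0.031,-0.0024,0,0,255],[-0.04,-0.0031,0,0,255],[-0.04,-0.0031,0,0,255],[-0.04,-0.0031,0,0,255],[-0.04,-0.0031,0,0,255],[-0.04,-0.0031,0,0,255],[-0.04,-0.0031,0,0,255],[-0.04,-0.0031,0,0,255],[-0.04,-0.0031,0,0,255],[-0.04,-0.003,0.02,0,255],[0,0,0,0,255],[0,0,0,0,255]]' ; python3 -m creep '[[0,0,0,0,255],[0,0,0,0,255]]' >/dev/null; python3 - <<'E'
from h import *
go([.4874,-.0074,.184],1.616)
b=snap('scene','s23.png');c1=cv2.resize(b[130:310,240:480],None,fx=3.3,fy=3.3,interpolation=3);cv2.imwrite('pics/c26.png',c1[:,:,::-1])
E
```

```text
t: 55.58
tool_pos: [0.4849, -0.0068, 0.2425]
orientation: [-2.174, -2.262, 0.005]
force: [-0.9, 0.7, -0.7]
opening: 0.0374
t 55.75 pos [ 0.4866 -0.0041  0.2449] rv [-2.169 -2.271  0.   ] F [-0.5  0.1 -0.2] op 0.0379
after turn: [-0.0034  0.0007  0.0609]
tool shift [-0.0034  0.0007  0.0609] twist 0.001 yaw 1.617 q6 -0.16
```

View pics/c26.png

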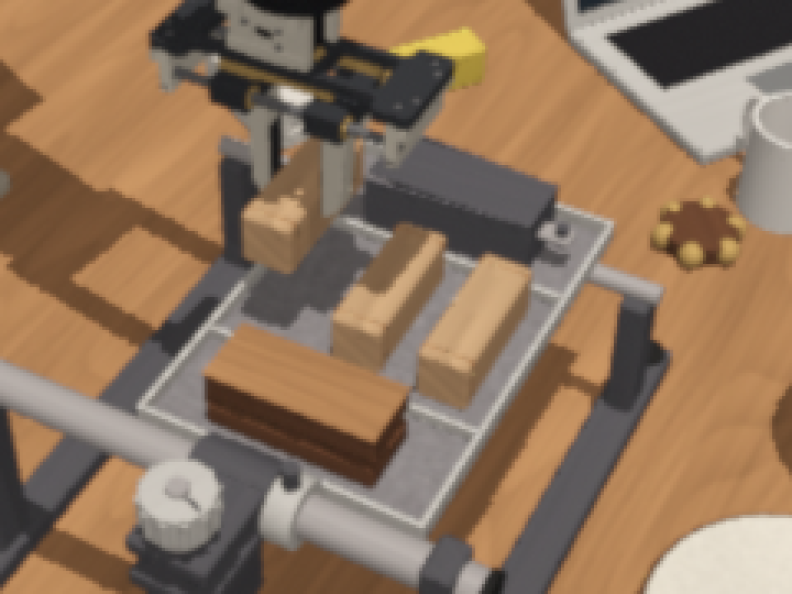

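```bash
python3 -m creep '[[-0.003,0,0.02,0,255],[0,0,0.02,0,255],[0,0,0.012,0,255],[0,0,0,0,255],[0,0,0,0,255]]'|grep -E 'pos|force'; python3 -m creep '[[0,0,0.003,0,255],[0,0,0,0,255]]'|grep -E 'pos|force';python3 -m creep '[[0,0,0.003,0,255],[0,0,0,0,255]]'|grep -E 'pos|force';python3 -m creep '[[0,0,0.002,0,255],[0,0,0,0,255]]'|grep -E 'pos|force'
```

```text
tool_pos: [0.4865, -0.0073, 0.1929]
force: [-0.1, 0.3, -1.0]
tool_pos: [0.4875, -0.008, 0.1911]
force: [-1.0, -0.7, -1.6]
tool_pos: [0.4871, -0.0082, 0.1874]
force: [-0.8, -0.3, -1.0]
tool_pos: [0.4868, -0.0083, 0.185]
force: [-1.1, 1.1, -1.0]
```

```bash
python3 -m creep '[[0,0,0.0015,0,255],[0,0,0,0,255]]'|grep -E 'pos|force';python3 -m creep '[[0,0,0.001,0,255],[0,0,0,0,255]]'|grep -E 'pos|force'
```

```text
tool_pos: [0.4871, -0.0083, 0.1843]
force: [-2.9, -0.3, 3.5]
tool_pos: [0.4871, -0.0083, 0.1843]
force: [-6.4, -0.2, 11.4]
```

Down on the floor. Releasing, then moving up and clear to the right for the final checks.

```bash
python3 -m creep '[[0,0,-0.001,0,150],[0,0,0,0,104],[0,0,0,0,104],[0,0,0,0,104],[0,0,-0.02,0,104],[0,0,-0.03,0,104],[0,0,-0.03,0,104],[0,0,-0.03,0,104],[0,-0.03,-0.03,0,104],[0,-0.04,0,0,104],[0,-0.04,0,0,104],[0,0,0,0,104]]'; python3 -m creep '[[-0.04,0,0,0,104],[-0.04,0,0,0,104],[-0.04,0,0,0,104],[-0.04,0,0,0,104],[-0.04,0,0,0,104],[-0.04,0,0,0,104],[-0.04,0,0,0,104],[-0.04,0,0,0,104],[-0.04,0,0,0,104],[-0.03,0,0,0,104],[0,0,0,0,104],[0,0,0,0,104]]'; python3 - <<'E'
from h import *
a=snap('top','t24.png');b=snap('scene','s24.png');st()
for q in('tray_middle','bay_clamp','bay_far','woodblock_mid','cowbell_mid','lever_pad','nut_mid','clamp_front','rattle','jingles','shaker0_mid'):
    a1=tip_of('scene',q);b1=tip_of('top',q)
    print(q,[(np.round(x['pixel'],0).tolist(),round(x['confidence'],2)) for x in a1][:4],[(np.round(x['pixel'],0).tolist(),round(x['confidence'],2)) for x in b1][:4])
c1=cv2.resize(a[70:260,250:525],None,fx=2.9,fy=2.9,interpolation=3);cv2.imwrite('pics/c27.png',c1[:,:,::-1])
c1=cv2.resize(b[150:380,200:460],None,fx=2.6,fy=2.6,interpolation=3);cv2.imwrite('pics/c28.png',c1[:,:,::-1])
E
```

```text
t: 58.05
tool_pos: [0.3731, -0.0131, 0.3243]
orientation: [2.168, 2.27, 0.001]
force: [0.2, 0.5, -0.1]
opening: 0.0549
t: 59.05
tool_pos: [0.395, -0.4041, 0.3214]
orientation: [-2.171, -2.267, -0.001]
force: [-0.6, 0.7, -0.5]
opening: 0.0552
t 59.15 pos [ 0.3956 -0.4024  0.3226] rv [-2.169e+00 -2.271e+00 -1.000e-03] F [-0.3 -0.   1.1] op 0.0552
tray_middle [([360.0, 226.0], 0.93)] [([339.0, 156.0], 0.56)]
bay_clamp [([333.0, 258.0], 0.79)] [([387.0, 154.0], 0.94), ([290.0, 157.0], 0.66), ([472.0, 156.0], 0.49)]
bay_far [([375.0, 198.0], 0.74)] [([290.0, 156.0], 0.71), ([291.0, 157.0], 0.66), ([390.0, 148.0], 0.32)]
woodblock_mid [([333.0, 251.0], 0.76), ([319.0, 156.0], 0.66), ([320.0, 280.0], 0.5)] [([388.0, 151.0], 0.92), ([217.0, 290.0], 0.6)]
cowbell_mid [([380.0, 192.0], 0.89)] [([290.0, 157.0], 0.69)]
lever_pad [([278.0, 363.0], 0.87)] [([471.0, 155.0], 0.51)]
nut_mid [([294.0, 281.0], 0.65)] [([469.0, 139.0], 0.79)]
clamp_front [([283.0, 288.0], 0.59)] [([456.0, 159.0], 0.67)]
rattle [([334.0, 196.0], 0.66), ([329.0, 249.0], 0.48), ([281.0, 288.0], 0.18)] [([262.0, 237.0], 0.5)]
jingles [([450.0, 203.0], 0.73)] [([210.0, 135.0], 0.64), ([389.0, 153.0], 0.24)]
shaker0_mid [([330.0, 208.0], 0.59)] [([342.0, 186.0], 0.76)]
```

View pics/c27.png

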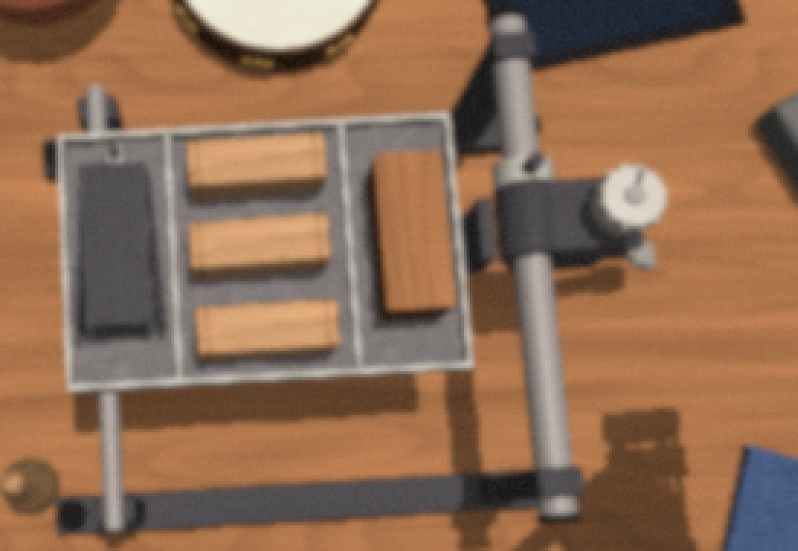

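View pics/c28.png

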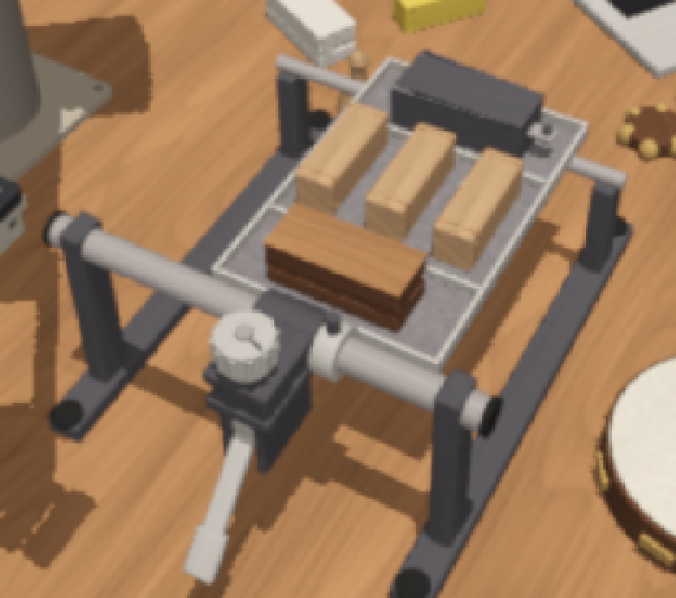

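```bash
python3 - <<'E'
from fit import *
f=lambda x,y:(250+x/2.9,70+y/2.9)
p,r=fit(dict(nf=f(57,137),cf=f(447,115),cn=f(472,366),nn=f(69,389)),{})
print(p,np.round(r,1)); c,s=np.cos(p[2]),np.sin(p[2])
def loc(X,y0): d=np.array(X[:2])-p[:2]; return np.round([c*d[0]+s*d[1],-s*d[0]+c*d[1]-y0],4)
for n,v,z,y0 in(('wood',[(373,153),(441,149),(455,308),(383,312)],.198,-.1145),('cow',[(80,165),(148,165),(160,333),(80,335)],.198,.1145),
 ('s+',[(187,143),(325,133),(326,178),(190,190)],.192,0),('s0',[(190,222),(328,212),(330,260),(193,272)],.192,0),('s-',[(196,310),(337,298),(341,344),(202,356)],.192,0)):
    print(n,loc(np.mean([onz('top',f(*q),z) for q in v],0),y0))
E
```

```text
[ 0.55282455 -0.003822    0.04276278] [-0.2 -0.4  0.6 -0.9  0.5  0.4 -0.9  0.8]
wood [-0.001  -0.0007]
cow [-0.002  -0.0026]
s+ [0.0631 0.0001]
s0 [-0.0016  0.0018]
s- [-0.0689 -0.0005]
```

Everything is well inside tolerance, and the tray is unchanged at the lock. Handing in.

```bash
python3 -c "
from plant import *
print(close_job())"
```

```text
the job is handed in; nothing more can be done
None
```

I finished the whole setup and handed it in at about 59 s of the 210 s allowed. `close_job()` returned no verdict, and I could not read the squeeze directly.

**What I did**
- **Tray:** I pushed the clamp's front face until the force climbed to about 60 N with no further movement, so it is hard against the memory lock.
- **Nut and lever:** I tightened the nut about 4.3 rad. Pushing the lever down, I felt the bite begin at roughly 0.83 rad, reckoned from the fingertip height. The force peaked at about 7 N and dropped as the lever went over centre, and the lever then met its stop.
- **Swap and shakers:** I moved the cowbell to the middle bay, the woodblock to the clamp bay, then the cowbell to the far bay. One of the three shakers had been knocked aside during the run, so I measured their positions again before picking them up.

**Last checks, from the final pictures**
- **Tray position:** its position fit agrees within about 1 mm with the one taken just after the push.
- **Lever:** the pad is seen at (278,363) in the scene camera; 1.55 to 1.62 rad predicts (279,362) to (280,362).
- **Blocks:** the woodblock and cowbell are both within 3 mm of the middle of their bays and look flat.
- **Shakers:** they lie flat at x = +0.063, -0.002 and -0.069 m, within 2 mm of the middle across.
- **Bystanders:** the rattle and jingle ring are where they started, to within about 2 pixels in the top view.
- **Robot:** it was clear of everything.

The squeeze is inferred only from the bite angle and the force felt, which suggest about 0.007, inside the 0.005 to 0.0145 range. None of the final checks failed or disagreed. Earlier network readings that missed or landed on look-alikes were checked against the pictures and not used.

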